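Lay out the coffee tasting dial

ROBOT

A 6-joint arm with a two-finger parallel gripper is mounted at the origin on the work surface. World frame = base frame: x ahead of the robot, y to its left, z up, the work surface at z = 0. Lengths are in m, angles in rad, forces in N, time in s.
With the tool pointing down it reaches from about 0.35 to 0.85 m from the base axis. Payload 8.1 kg.
Tool frame: the origin (TCP) lies on the centre line of the jaws, within the pads' length; the fingertips stand robot.tips_ahead ahead of it and the grasp point (between the pads) lies 6 mm ahead of it (robot.tips_ahead is the distance from the TCP to the fingertips, in m); z points along the fingers, y is the line along which they close (so a half turn about z gives the same grasp; the last joint's range is limited). The gripper opens to 93 mm and grips with 3 to 60 N. Pads are 15 mm wide; open, the fingers measure 128 mm over their backs; the gripper's body (75 mm by 188 mm) begins 65 mm behind the grasp point.
Start: joints at [1.051, 0.13, 1.488, -0, 1.523, -0.085], TCP at [0.253, 0.544, 0.244] pointing down, gripper open.
Joint ranges: [-2.96, 2.96], [-0.89, 2.26], [0.02, 2.5], [-1.34, 4.48], [0, 2.73], [-2.66, 2.66]. Speed limits (rad/s): [2.39, 2.39, 2.79, 3.14, 3.14, 3.14].

INTERFACE

Orientations are given as a rotation vector (axis times angle).
In Python, from plant import robot gives the robot as it stands.
- The arm moves only by the tool apply_moves, never from a script. Its arguments are lists of equal length, an entry for each row: "delta_pos": the shift along the tool's x, y, z in cm, a list of three; "twist": the turn about the tool's z in rad. A call has 1 to 8 rows; each row shifts and turns the commanded pose from where the row before left it, along the tool's axes as they then stand; what a row does not reach is not made up. A row lasts 1/8 s, in which the tool goes at most 62.5 mm and 10.7 degrees, less where a joint would pass 70% of its speed; a pose out of reach is approached as far as the arm can. A call with a gripper value outside its range is refused whole. "gripper" is the finger opening in cm, from 0 to 9.3, set as the call begins (left out, the last holds). The fingers move at their own pace and stop on an object; "squeeze" is the grip in N (left out, the last holds). Time passes only in rows, so rows that do not move let the fingers close. It gives the time, the measured TCP pose, the force, the opening and the grip force at its end, in the units of the state.
- robot.read_state(): the state, without advancing time (a new reading comes with each control period).
- robot.read_camera(name): name is "side" or "top" or "wrist"; returns a dict with "frame" (420x560x3 uint8, red, green, blue), "vertical_fov" (degrees; the focal length in pixels is half the picture's height over the tangent of half this angle, whatever the lens; pixels are square), "cx", "cy" (the principal point, pixels), "R" (3x3) and "t" (3): a world point X has camera coordinates R X + t. Camera axes: x right, y down, z forward; pixel columns grow to the right and rows downward; lengths in m; the calibration is good to about 2 mm. The wrist camera is an equidistant fisheye: a pixel r from the principal point sees the ray r / f radians off the axis. A picture is of the moment at which its call begins. There is no depth.
- robot.close_job(): hands the job in; it is judged then, once.
The state is a dict: "t": time; "q": joint angles; "dq": joint speeds; "joint_torque": joint torques, N m; "tool_pos": TCP position; "orientation": TCP orientation; "force": force on the tool from outside, world axes, zero at the start; "wrist_torque": the same for the moment, N m; "opening": finger opening in m; "gripper_force": force on a finger pad.
Only numpy, scipy, OpenCV 4.12 (cv2) and the standard library are available. Lean on these libraries where they do the work, as an engineer would, in place of code of your own. Each camera call takes 0.05 s, during which the arm holds its last target. There are 200 camera calls.

TASK

Lift the cover off the pile of steel dosing cups and lay it on the cork mat, then, with the dial's handle at the white mark, give every glass bean tube in the wooden rack its own coloured station on the dial: one cup, lifted off the top of the pile, upright in the station's round seat, and the tube upright in that same station's sleeve. When every tube has its cup, turn the dial by its handle one click to the green mark and put the cover back on the cups left in the pile. Leave stations without a tube empty, the spare cups nested in their holder, and the other things on the table where they are.

Things in the scene. Friction and masses are not known exactly. Their poses are not given: they have to be found in the camera images.
- caddy: Loose round wooden holder (0.7 kg, foot 92 mm across, ring 72 mm across and 40 mm high) in which the pile of cups hangs. Origin: centre of its underside; z up.
- mat: Fixed cork mat, 104 mm across, 3 mm thick, on the table. Origin: centre of its underside.
- cover: Loose dust cover of the pile (0.12 kg): black disc 66 mm across and 6 mm thick with a 12 mm deep, 48 mm wide plug beneath and an upright round wooden knob 24 mm across and 30 mm high on top. Origin: centre of the plug's underside; disc underside at z = 12 mm, disc top 18 mm, knob 18 to 48 mm. Lying on a cup, its origin is 48 mm above the cup's origin, the plug inside the cup.
- dial_axis (a point): Point on the vertical axis of the dial (a grey disc 270 mm across on a fixed round wooden base 310 mm across, 12 mm high, with white, green and black flat marks, 17 x 34 mm, on its rim 60 degrees apart), at the height of the dial's upper face (26 mm above the table).
- dial (a joint): Angle of the dial in rad, growing counter-clockwise seen from above. It has spring clicks at 0 (handle at the white mark), 1.047 (green mark, one click = 60 degrees) and 2.094 (black mark), and pulls itself into the nearest one (it may rest up to 0.05 off); turning it over a click takes about 4 N at the handle. Starts at the white mark.
- handle (a point): Point on the dial's upright round steel handle (14 mm across) 118 mm from the axis; the point is at 99 mm above the table, the steel reaches up to 119 mm and a black ball 20 mm across sits round its top end (132 mm). Moves with the dial.
- seat0 (a point): Cup seat of the red station on the dial: centre of a red ring 39 mm wide inside, 5 mm high; the point is on the dial's upper face, where the origin of a seated cup comes. 78 mm from the axis. Moves with the dial.
- well0 (a point): Tube sleeve of the red station: centre of a red sleeve 30 mm wide inside, 38 mm outside, 30 mm high; the point is on the dial's upper face, where the origin of a tube standing in it comes. 85 mm from the axis, 48 degrees counter-clockwise from the seat of its station. Moves with the dial.
- seat1 (a point): Cup seat of the yellow station on the dial: centre of a yellow ring 39 mm wide inside, 5 mm high; the point is on the dial's upper face, where the origin of a seated cup comes. 78 mm from the axis. Moves with the dial.
- well1 (a point): Tube sleeve of the yellow station: centre of a yellow sleeve 30 mm wide inside, 38 mm outside, 30 mm high; the point is on the dial's upper face, where the origin of a tube standing in it comes. 85 mm from the axis, 48 degrees counter-clockwise from the seat of its station. Moves with the dial.
- seat2 (a point): Cup seat of the blue station on the dial: centre of a blue ring 39 mm wide inside, 5 mm high; the point is on the dial's upper face, where the origin of a seated cup comes. 78 mm from the axis. Moves with the dial.
- well2 (a point): Tube sleeve of the blue station: centre of a blue sleeve 30 mm wide inside, 38 mm outside, 30 mm high; the point is on the dial's upper face, where the origin of a tube standing in it comes. 85 mm from the axis, 48 degrees counter-clockwise from the seat of its station. Moves with the dial.
- cup1: Steel dosing cup (0.13 kg), 60 mm high: tapered body, 33 mm wide at the foot and 50 mm at 38 mm height, then an upright band 60 mm across from 38 to 60 mm height (54 mm wide inside). Origin: centre of its underside; z up. Nested cups stand 22 mm above one another, band on band. At the start the top cup of the pile.
- cup2: Steel dosing cup (0.13 kg), 60 mm high: tapered body, 33 mm wide at the foot and 50 mm at 38 mm height, then an upright band 60 mm across from 38 to 60 mm height (54 mm wide inside). Origin: centre of its underside; z up. Nested cups stand 22 mm above one another, band on band. At the start second from the top.
- cup3: Steel dosing cup (0.13 kg), 60 mm high: tapered body, 33 mm wide at the foot and 50 mm at 38 mm height, then an upright band 60 mm across from 38 to 60 mm height (54 mm wide inside). Origin: centre of its underside; z up. Nested cups stand 22 mm above one another, band on band. At the start third from the top.
- cup4: Steel dosing cup (0.13 kg), 60 mm high: tapered body, 33 mm wide at the foot and 50 mm at 38 mm height, then an upright band 60 mm across from 38 to 60 mm height (54 mm wide inside). Origin: centre of its underside; z up. Nested cups stand 22 mm above one another, band on band. At the start the lowest, hanging in the caddy, origin 4 mm above the caddy's; it always remains there.
- tube1: Closed glass bean tube with its cap white, 25 mm across, 95 mm high, 0.07 kg, no more than three of the four are present (None: absent). Origin: centre of its underside; z up. In the rack its origin is 6 mm above the table.
- tube2: Closed glass bean tube with its cap green, 25 mm across, 95 mm high, 0.07 kg, no more than three of the four are present (None: absent). Origin: centre of its underside; z up. In the rack its origin is 6 mm above the table.
- tube3: Closed glass bean tube with its cap orange, 25 mm across, 95 mm high, 0.07 kg, no more than three of the four are present (None: absent). Origin: centre of its underside; z up. In the rack its origin is 6 mm above the table.
- tube4: Closed glass bean tube with its cap black, 25 mm across, 95 mm high, 0.07 kg, no more than three of the four are present (None: absent). Origin: centre of its underside; z up. In the rack its origin is 6 mm above the table.
- rack: Fixed wooden block 112 x 112 x 40 mm (x, y, z) with four square holes 30 mm wide and 34 mm deep at x, y = +-31 mm. Origin: centre of its underside.
- tamper: Loose coffee tamper, 58 mm across, 90 mm high; not part of the job, to be left alone. Origin: centre of its underside.
- jug: Loose steel milk jug, 84 mm across, 100 mm high, handle on one side; not part of the job, to be left alone. Origin: centre of its underside.
- leveller: Loose aluminium puck, 58 mm across, 30 mm high; not part of the job, to be left alone. Origin: centre of its underside.
There are look-alikes about, which are no part of the job. What is shaped like the cup1 but blue or purple is not meant.

How it is judged:
On the way, in this order (a step that is already met when the one before it is completed fails the run):
1. the cover lies upright on the cork mat (horizontal distance between cover and mat below 0.04 m and z of cover in the frame of mat between 0.001 and 0.006 m and angle between cover's own z axis and vertical below 0.1 rad), for 0.2 s.
2. every tube stands in a station with a cup, with the dial still at the white mark (((distance between tube1 and well0 below 0.007 m and distance between any of cup1, cup2, cup3 and seat0 below 0.006 m) or (distance between tube1 and well1 below 0.007 m and distance between any of cup1, cup2, cup3 and seat1 below 0.006 m) or (distance between tube1 and well2 below 0.007 m and distance between any of cup1, cup2, cup3 and seat2 below 0.006 m)) and ((distance between tube2 and well0 below 0.007 m and distance between any of cup1, cup2, cup3 and seat0 below 0.006 m) or (distance between tube2 and well1 below 0.007 m and distance between any of cup1, cup2, cup3 and seat1 below 0.006 m) or (distance between tube2 and well2 below 0.007 m and distance between any of cup1, cup2, cup3 and seat2 below 0.006 m)) and ((distance between tube3 and well0 below 0.007 m and distance between any of cup1, cup2, cup3 and seat0 below 0.006 m) or (distance between tube3 and well1 below 0.007 m and distance between any of cup1, cup2, cup3 and seat1 below 0.006 m) or (distance between tube3 and well2 below 0.007 m and distance between any of cup1, cup2, cup3 and seat2 below 0.006 m)) and ((distance between tube4 and well0 below 0.007 m and distance between any of cup1, cup2, cup3 and seat0 below 0.006 m) or (distance between tube4 and well1 below 0.007 m and distance between any of cup1, cup2, cup3 and seat1 below 0.006 m) or (distance between tube4 and well2 below 0.007 m and distance between any of cup1, cup2, cup3 and seat2 below 0.006 m)) and ((horizontal distance between cup1 and cup4 below 0.007 m and z of cup1 in the frame of cup4 between 0.0183 and 0.0263 m) or (horizontal distance between cup1 and cup4 below 0.007 m and z of cup1 in the frame of cup4 between 0.0406 and 0.0486 m) or (horizontal distance between cup1 and cup4 below 0.007 m and z of cup1 in the frame of cup4 between 0.0629 and 0.0709 m) or (distance between cup1 and seat0 below 0.006 m and distance between any of tube1, tube2, tube3, tube4 and well0 below 0.007 m) or (distance between cup1 and seat1 below 0.006 m and distance between any of tube1, tube2, tube3, tube4 and well1 below 0.007 m) or (distance between cup1 and seat2 below 0.006 m and distance between any of tube1, tube2, tube3, tube4 and well2 below 0.007 m)) and ((horizontal distance between cup2 and cup4 below 0.007 m and z of cup2 in the frame of cup4 between 0.0183 and 0.0263 m) or (horizontal distance between cup2 and cup4 below 0.007 m and z of cup2 in the frame of cup4 between 0.0406 and 0.0486 m) or (horizontal distance between cup2 and cup4 below 0.007 m and z of cup2 in the frame of cup4 between 0.0629 and 0.0709 m) or (distance between cup2 and seat0 below 0.006 m and distance between any of tube1, tube2, tube3, tube4 and well0 below 0.007 m) or (distance between cup2 and seat1 below 0.006 m and distance between any of tube1, tube2, tube3, tube4 and well1 below 0.007 m) or (distance between cup2 and seat2 below 0.006 m and distance between any of tube1, tube2, tube3, tube4 and well2 below 0.007 m)) and ((horizontal distance between cup3 and cup4 below 0.007 m and z of cup3 in the frame of cup4 between 0.0183 and 0.0263 m) or (horizontal distance between cup3 and cup4 below 0.007 m and z of cup3 in the frame of cup4 between 0.0406 and 0.0486 m) or (horizontal distance between cup3 and cup4 below 0.007 m and z of cup3 in the frame of cup4 between 0.0629 and 0.0709 m) or (distance between cup3 and seat0 below 0.006 m and distance between any of tube1, tube2, tube3, tube4 and well0 below 0.007 m) or (distance between cup3 and seat1 below 0.006 m and distance between any of tube1, tube2, tube3, tube4 and well1 below 0.007 m) or (distance between cup3 and seat2 below 0.006 m and distance between any of tube1, tube2, tube3, tube4 and well2 below 0.007 m)) and angle between each of cup1, cup2, cup3, tube1, tube2, tube3, tube4's own z axis and vertical below 0.1 rad and value of joint dial below 0.15 rad), for 0.2 s.
3. the dial is turned one click to the green mark (value of joint dial between 0.927198 and 1.1672 rad), for 0.2 s.
At the end, for the whole second after the job is handed in: Each tube upright in a sleeve (7 mm) of a station with a cup in its seat (6 mm); all other cups nested in the pile (7 mm sideways, 4 mm in height), the lowest in the caddy; dial within 0.12 rad of the green click; cover level on the pile's top cup (7 mm sideways, 4 mm in height); all at rest (all of step 3 and ((distance between tube1 and well0 below 0.007 m and distance between any of cup1, cup2, cup3 and seat0 below 0.006 m) or (distance between tube1 and well1 below 0.007 m and distance between any of cup1, cup2, cup3 and seat1 below 0.006 m) or (distance between tube1 and well2 below 0.007 m and distance between any of cup1, cup2, cup3 and seat2 below 0.006 m)) and ((distance between tube2 and well0 below 0.007 m and distance between any of cup1, cup2, cup3 and seat0 below 0.006 m) or (distance between tube2 and well1 below 0.007 m and distance between any of cup1, cup2, cup3 and seat1 below 0.006 m) or (distance between tube2 and well2 below 0.007 m and distance between any of cup1, cup2, cup3 and seat2 below 0.006 m)) and ((distance between tube3 and well0 below 0.007 m and distance between any of cup1, cup2, cup3 and seat0 below 0.006 m) or (distance between tube3 and well1 below 0.007 m and distance between any of cup1, cup2, cup3 and seat1 below 0.006 m) or (distance between tube3 and well2 below 0.007 m and distance between any of cup1, cup2, cup3 and seat2 below 0.006 m)) and ((distance between tube4 and well0 below 0.007 m and distance between any of cup1, cup2, cup3 and seat0 below 0.006 m) or (distance between tube4 and well1 below 0.007 m and distance between any of cup1, cup2, cup3 and seat1 below 0.006 m) or (distance between tube4 and well2 below 0.007 m and distance between any of cup1, cup2, cup3 and seat2 below 0.006 m)) and ((horizontal distance between cup1 and cup4 below 0.007 m and z of cup1 in the frame of cup4 between 0.0183 and 0.0263 m) or (horizontal distance between cup1 and cup4 below 0.007 m and z of cup1 in the frame of cup4 between 0.0406 and 0.0486 m) or (horizontal distance between cup1 and cup4 below 0.007 m and z of cup1 in the frame of cup4 between 0.0629 and 0.0709 m) or (distance between cup1 and seat0 below 0.006 m and distance between any of tube1, tube2, tube3, tube4 and well0 below 0.007 m) or (distance between cup1 and seat1 below 0.006 m and distance between any of tube1, tube2, tube3, tube4 and well1 below 0.007 m) or (distance between cup1 and seat2 below 0.006 m and distance between any of tube1, tube2, tube3, tube4 and well2 below 0.007 m)) and ((horizontal distance between cup2 and cup4 below 0.007 m and z of cup2 in the frame of cup4 between 0.0183 and 0.0263 m) or (horizontal distance between cup2 and cup4 below 0.007 m and z of cup2 in the frame of cup4 between 0.0406 and 0.0486 m) or (horizontal distance between cup2 and cup4 below 0.007 m and z of cup2 in the frame of cup4 between 0.0629 and 0.0709 m) or (distance between cup2 and seat0 below 0.006 m and distance between any of tube1, tube2, tube3, tube4 and well0 below 0.007 m) or (distance between cup2 and seat1 below 0.006 m and distance between any of tube1, tube2, tube3, tube4 and well1 below 0.007 m) or (distance between cup2 and seat2 below 0.006 m and distance between any of tube1, tube2, tube3, tube4 and well2 below 0.007 m)) and ((horizontal distance between cup3 and cup4 below 0.007 m and z of cup3 in the frame of cup4 between 0.0183 and 0.0263 m) or (horizontal distance between cup3 and cup4 below 0.007 m and z of cup3 in the frame of cup4 between 0.0406 and 0.0486 m) or (horizontal distance between cup3 and cup4 below 0.007 m and z of cup3 in the frame of cup4 between 0.0629 and 0.0709 m) or (distance between cup3 and seat0 below 0.006 m and distance between any of tube1, tube2, tube3, tube4 and well0 below 0.007 m) or (distance between cup3 and seat1 below 0.006 m and distance between any of tube1, tube2, tube3, tube4 and well1 below 0.007 m) or (distance between cup3 and seat2 below 0.006 m and distance between any of tube1, tube2, tube3, tube4 and well2 below 0.007 m)) and angle between each of cup1, cup2, cup3, tube1, tube2, tube3, tube4, cover, cup4's own z axis and vertical below 0.1 rad and ((horizontal distance between cover and cup4 below 0.007 m and z of cover in the frame of cup4 between 0.044 and 0.052 m) or (horizontal distance between cover and cup4 below 0.007 m and z of cover in the frame of cup4 between 0.0663 and 0.0743 m)) and horizontal distance between cup4 and caddy below 0.007 m and z of cup4 in the frame of caddy between -0.002 and 0.011 m and velocity of joint dial between -0.05 and 0.05 rad/s and linear speed of each of cup1, cup2, cup3, tube1, tube2, tube3, tube4, cup4, cover below 0.02 m/s); the robot touches nothing.
It fails at once if the tamper is moved more than 30 mm (distance of tamper from where it was at the start of the episode above 0.03 m).
It fails at once if the jug is moved more than 30 mm (distance of jug from where it was at the start of the episode above 0.03 m).
It fails at once if the leveller is moved more than 30 mm (distance of leveller from where it was at the start of the episode above 0.03 m).
Of tube1, tube2, tube3, tube4 only 2 to 3 are there at a start; the rules pass over those that are not, and their reading is None.
At some moment in a run one of caddy, cover may be knocked a few centimetres aside while the robot is not near it.
It also fails if it takes over 210 s, if anything falls off the work surface, if the arm or the gripper's body presses on something with over 40 N, if the wrist force passes 120 N, or if a joint passes its speed limit or range.

## Working session

There is one attempt and no reset: what is moved stays moved. The work goes in short steps, Python scripts to look and compute and a tool call to move; the robot and the scene stay as the last step left them, time stands still between calls to the robot, and variables do not carry over. Pictures are saved under pics/ and viewed, at most 14 in all, crops included, and the job is handed in when it is done.

Besides the shell and the picture viewer there is one more tool, called as name(argument=value, ...), one argument or row to a line, values as JSON. apply_moves: Moves the arm, as the interface text tells. Its arguments: {"type":"object","properties":{"delta_pos":{"type":"array"},"twist":{"type":"array"},"gripper":{"type":"number"},"squeeze":{"type":"number"}},"required":["delta_pos","twist"]}

```bash
ls; mkdir -p pics; cat > h.py <<'E'
import numpy as np, cv2
from plant import robot
def cam(n):
    c=robot.read_camera(n); c['R']=np.array(c['R']);c['t']=np.array(c['t']);c['n']=n
    c['f']=c['frame'].shape[0]/2/np.tan(np.radians(c['vertical_fov'])/2); return c
def ray(c,u,v):
    x,y=(u-c['cx'])/c['f'],(v-c['cy'])/c['f']
    if c['n']=='wrist':
        r=np.hypot(x,y); s=np.sin(r)/r if r>1e-9 else 1; d=np.array([x*s,y*s,np.cos(r)])
    else: d=np.array([x,y,1])
    return -c['R'].T@c['t'], c['R'].T@d/np.linalg.norm(d)
def plane(c,u,v,z):
    o,d=ray(c,u,v); return o+d*(z-o[2])/d[2]
def proj(c,X):
    p=c['R']@np.array(X)+c['t']
    if c['n']=='wrist':
        r=np.hypot(p[0],p[1]); th=np.arctan2(r,p[2]); k=c['f']*th/max(r,1e-9); return np.array([c['cx']+p[0]*k,c['cy']+p[1]*k])
    return np.array([c['cx']+p[0]/p[2]*c['f'],c['cy']+p[1]/p[2]*c['f']])
def tri(rs):
    A=0;b=0
    for o,d in rs: P=np.eye(3)-np.outer(d,d);A=A+P;b=b+P@o
    return np.linalg.solve(A,b)
def save(c,fn,crop=None,k=1):
    im=c['frame']
    if crop: x0,y0,x1,y1=crop; im=im[y0:y1,x0:x1]
    cv2.imwrite('pics/'+fn,cv2.resize(im[:,:,::-1],None,fx=k,fy=k,interpolation=cv2.INTER_CUBIC))
E
python3 - <<'E'
from h import *
s=robot.read_state();print({k:np.round(v,3) for k,v in s.items()},robot.tips_ahead)
ims=[]
for n in('top','side','wrist'):
    c=cam(n); save(c,n+'0.png',k=1.4); np.save(n+'0.npy',c['frame']); print(n,c['f'],c['cx'],c['cy'],-c['R'].T@c['t'],c['R'].round(3).tolist())
E
```

```text
pics
{'t': np.float64(0.0), 'q': array([ 1.051,  0.131,  1.489, -0.   ,  1.523, -0.085]), 'dq': array([-0.   , -0.002, -0.001, -0.001,  0.001, -0.001]), 'joint_torque': array([-0.0000e+00, -5.5984e+01, -4.9176e+01,  7.7000e-02,  3.5000e-02,
       -0.0000e+00]), 'tool_pos': array([0.252, 0.544, 0.243]), 'orientation': array([-6.780e-01, -3.067e+00,  3.000e-03]), 'force': array([-0.634, -0.417,  0.314]), 'wrist_torque': array([-0.013,  0.021, -0.052]), 'gripper_force': np.float64(0.0), 'opening': np.float64(0.093)} 0.025
top 395.5174432815792 280.8055633559759 205.68152527877425 [ 0.35700905 -0.01022295  1.40327833] [[-0.004, -1.0, -0.015], [-0.99, 0.006, -0.144], [0.144, 0.014, -0.989]]
side 416.9503916056394 278.0321988890441 214.65975985075593 [ 0.07842317 -0.72232769  0.79832685] [[0.849, -0.528, 0.009], [-0.332, -0.547, -0.769], [0.411, 0.65, -0.64]]
wrist 325.19226210127806 280.0822828202597 206.7350050039887 [0.18764909 0.57420915 0.38381822] [[0.42, 0.907, -0.001], [0.876, -0.405, 0.261], [0.237, -0.11, -0.965]]
```

View pics/top0.png

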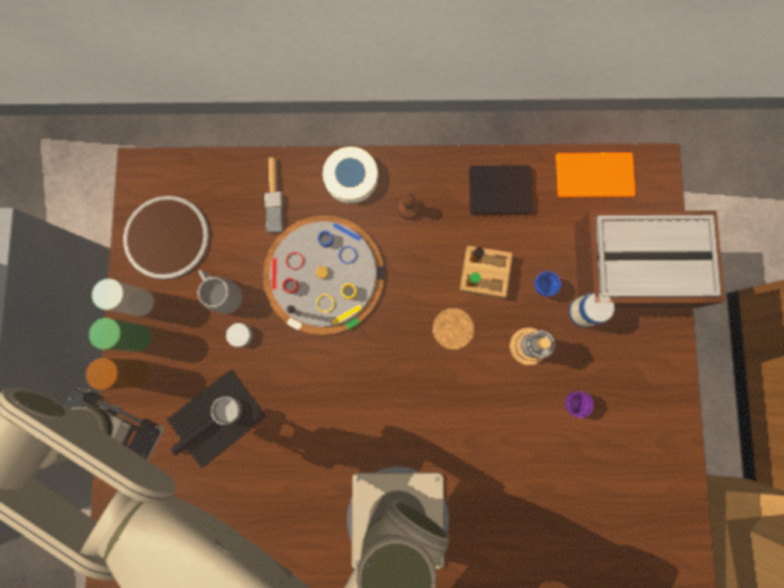

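View pics/side0.png

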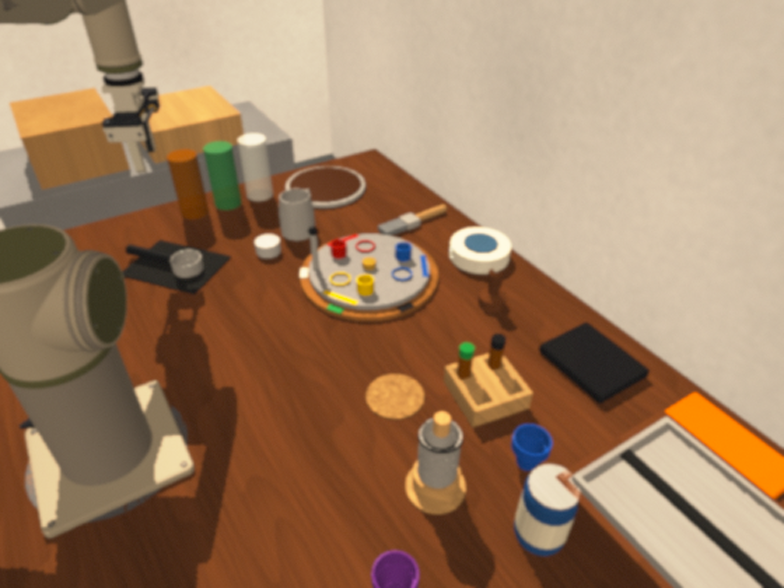

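View pics/wrist0.png

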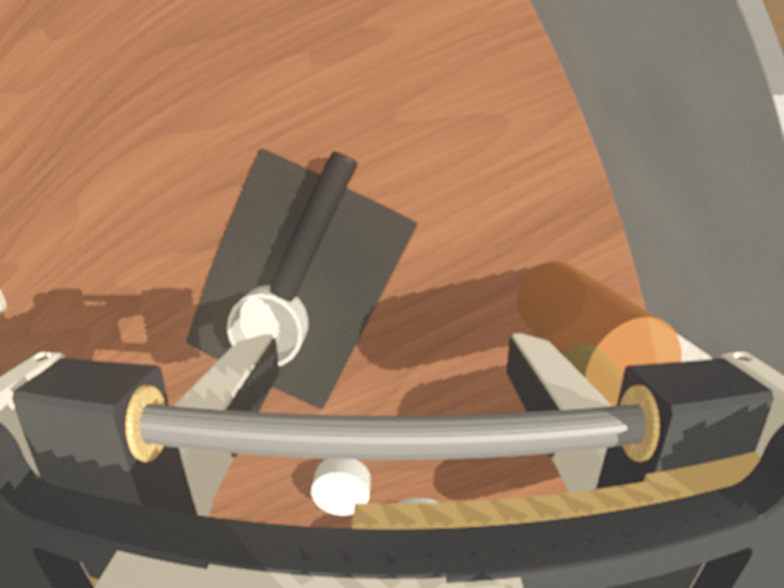

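The top view shows, in displayed pixels: the dial at (322,272), with its handle by the white mark at (290,312); the mat at (453,328); the pile with cover at (535,345); and the rack at (486,272) with a black and a green cap. The blue cup at (547,284) and the purple one at (580,404) are decoys. The wrist view shows only the portafilter and canisters.

Next I'll get rough positions and an enlarged crop of the rack and pile.

```bash
cat >> h.py <<'E'
from scipy.spatial.transform import Rotation as Ro
def yaw():
    s=robot.read_state(); x=Ro.from_rotvec(s['orientation']).as_matrix()[:,0]; return np.degrees(np.arctan2(x[1],x[0]))
def plan(X,yw=None):
    """total shift in tool axes (cm, for yaw first then shift / shift first then yaw) and twist"""
    s=robot.read_state(); M=Ro.from_rotvec(s['orientation']).as_matrix(); y0=yaw()
    d=(np.array(X)-s['tool_pos'])*100; tw=0 if yw is None else -((yw-y0+180)%360-180)
    M2=M if yw is None else Ro.from_euler('z',-tw,degrees=True).as_matrix()@M
    print('shift-then-turn',(M.T@d).round(2),'turn-then-shift',(M2.T@d).round(2),'twist rad',round(np.radians(tw),3),'tcp',np.array(s['tool_pos']).round(4),'yaw',round(y0,1),'q6',round(s['q'][5],2))
E
python3 - <<'E'
from h import *
c=cam('top');s=cam('side')
for n,u,v,z in [('dial',322,272,.026),('handleball',289,311,.132),('mat',453,328,.003),('caddy',530,346,.005),('rack',486,272,.04),('capb',478,254,.10),('capg',474,279,.10),('white',294,324,.012),('green',353,323,.012),('leveller',238,335,.03),('jug',213,291,.1),('tamper',407,206,.09),('bluecup',547,284,.06),('bottle',600,307,.1)]:
    print(n,plane(c,u/1.4,v/1.4,z).round(3))
for n,u,v,z in [('mat',395,396,.003),('caddyfoot',436,487,.005),('knobtop',442,417,.166),('handleball',313,231,.132)]: print('side',n,plane(s,u/1.4,v/1.4,z).round(3))
a=cv2.resize(c['frame'][165:265,315:415],(400,400),interpolation=cv2.INTER_CUBIC);b=cv2.resize(s['frame'][220:370,260:410],(400,400),interpolation=cv2.INTER_CUBIC)
cv2.imwrite('pics/crop1.png',np.hstack([a,b])[:,:,::-1])
plan([.45,-.15,.30],180)
E
```

```text
dial [0.6   0.189 0.026]
handleball [0.49  0.249 0.132]
mat [ 0.458 -0.141  0.003]
caddy [ 0.412 -0.333  0.005]
rack [ 0.595 -0.223  0.04 ]
capb [ 0.628 -0.195  0.1  ]
capg [ 0.567 -0.184  0.1  ]
white [0.469 0.26  0.012]
green [0.471 0.111 0.012]
leveller [0.441 0.395 0.03 ]
jug [0.542 0.438 0.1  ]
tamper [ 0.751 -0.026  0.09 ]
bluecup [ 0.56  -0.367  0.06 ]
bottle [ 0.499 -0.479  0.1  ]
side mat [ 0.458 -0.145  0.003]
side caddyfoot [ 0.413 -0.334  0.005]
side knobtop [ 0.415 -0.329  0.166]
side handleball [0.49  0.229 0.132]
shift-then-turn [-47.13 -54.63  -5.64] turn-then-shift [-19.74 -69.4   -5.62] twist rad -0.435 tcp [0.2526 0.5439 0.2431] yaw 155.1 q6 -0.09
```

View pics/crop1.png

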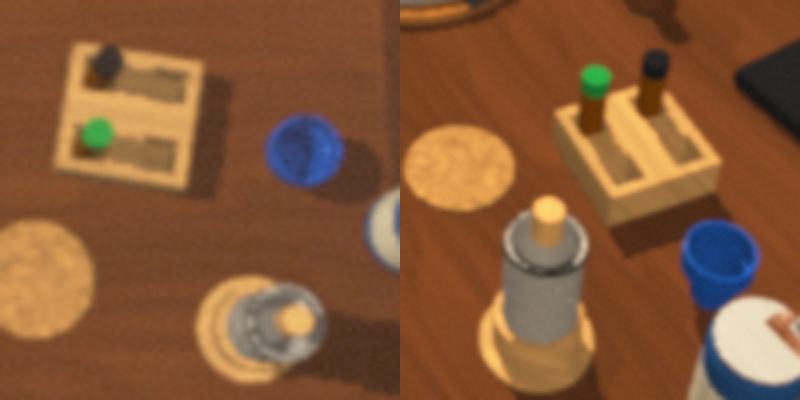

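The rack holds two tubes, with a green cap at crop (97,133) and a black cap at (108,60). The steel cup pile, with the wooden knob on its cover, stands in the wooden caddy at crop (255,325). The plain blue cup to its right is a decoy. Next I'll move over the dial to measure it.

```bash
cat >> h.py <<'E'
def rows(X,yw=None,n=8):
    """n equal world steps as tool-axis rows (cm), turn shared out"""
    s=robot.read_state(); M=Ro.from_rotvec(s['orientation']).as_matrix(); y0=yaw()
    d=(np.array(X)-s['tool_pos'])*100/n; tw=0 if yw is None else -((yw-y0+180)%360-180)
    out=[(Ro.from_euler('z',-tw*i/n,degrees=True).as_matrix()@M).T@d for i in range(n)]
    print('rows',[[round(v+0.,2) for v in o] for o in out],'twist',round(np.radians(tw)/n,3),'| tcp',np.array(s['tool_pos']).round(4),'yaw',round(y0,1),'F',np.array(s['force']).round(1),'open',round(s['opening'],4),'t',round(s['t'],1))
E
python3 - <<'E'
from h import *
rows([.55,.12,.36],90,8)
E
```

```text
rows [[np.float64(-5.6), np.float64(-3.24), np.float64(-1.46)], [np.float64(-6.01), np.float64(-2.42), np.float64(-1.46)], [np.float64(-6.29), np.float64(-1.54), np.float64(-1.46)], [np.float64(-6.44), np.float64(-0.64), np.float64(-1.46)], [np.float64(-6.47), np.float64(0.28), np.float64(-1.46)], [np.float64(-6.36), np.float64(1.19), np.float64(-1.46)], [np.float64(-6.13), np.float64(2.08), np.float64(-1.46)], [np.float64(-5.77), np.float64(2.93), np.float64(-1.46)]] twist 0.142 | tcp [0.2526 0.5439 0.2431] yaw 155.1 F [ 0.1  0.9 -0.7] open 0.0928 t 0.2
```

apply_moves(
  delta_pos=[
    [-4.9, -2.9, -1.4],
    [-5.3, -2.1, -1.4],
    [-5.5, -1.4, -1.4],
    [-5.7, -0.6, -1.4],
    [-5.7, 0.2, -1.4],
    [-5.6, 1.0, -1.4],
    [-5.4, 1.8, -1.4],
    [-5.1, 2.6, -1.4],
  ],
  twist=[0.142, 0.142, 0.142, 0.142, 0.142, 0.142, 0.142, 0.142],
)

```text
t: 1.25
tool_pos: [0.5134, 0.1677, 0.3562]
orientation: [2.227, 2.216, 0.001]
force: [0.8, 0.9, 0.2]
opening: 0.0928
gripper_force: 0.0
```

apply_moves(
  delta_pos=[
    [-4, 3.5, 0],
    [-4, 3.5, 0],
    [0, 0, 0],
  ],
  twist=[0, 0, 0],
)

```text
t: 1.62
tool_pos: [0.584, 0.0862, 0.3543]
orientation: [-2.226, -2.216, 0.003]
force: [0.4, 0.1, 0.3]
opening: 0.0932
gripper_force: 0.0
```

```bash
python3 - <<'E'
from h import *
import pickle
c=cam('wrist'); pickle.dump(c,open('d1.pkl','wb')); save(c,'d1.png',k=1.4); print(proj(c,[.6,.189,.026]),-c['R'].T@c['t'],robot.read_state()['tool_pos'])
E
```

```text
[290.83411812  99.57379326] [0.58529909 0.15846501 0.49538631] [0.58315158 0.08790176 0.35472829]
```

View pics/d1.png

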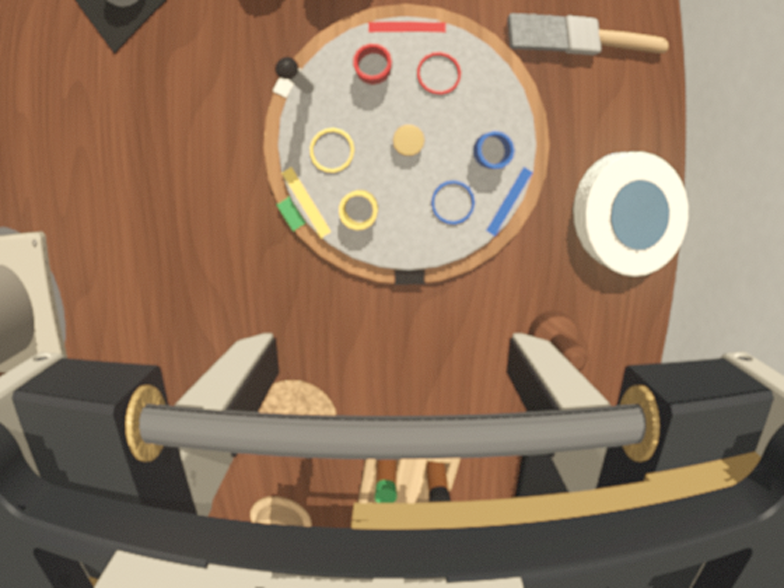

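The wrist view shows the full dial. Displayed pixels are: red sleeve (373,63) and ring (439,73), yellow ring (332,150) and sleeve (358,210), blue sleeve (494,150) and ring (453,203), and handle ball (287,68) at the white mark. I'll take a second view with the tool turned, which also cancels camera-mount offset.

apply_moves(
  delta_pos=[
    [3.6, -4.1, 0],
    [3.6, -4.1, 0],
    [0, 0, 0],
    [0, 0, 0],
    [0, 0, 0],
    [0, 0, 0],
    [0, 0, 0],
    [0, 0, 0],
  ],
  twist=[0.18, 0.18, 0.18, 0.18, 0.18, 0.18, 0.18, 0.18],
)

```text
t: 2.68
tool_pos: [0.5068, 0.1694, 0.3559]
orientation: [-3.135, -0.199, -0.0]
force: [-0.4, -0.2, -0.5]
opening: 0.0929
gripper_force: 0.0
```

```bash
cat > dial.py <<'E'
from h import *
import sys,pickle
from scipy.optimize import least_squares
def comps(c,guess=(.6,.189)):
    im=cv2.cvtColor(c['frame'],cv2.COLOR_RGB2HSV); H,S,V=[im[:,:,i].astype(int) for i in range(3)]
    out={}
    for n,m in dict(red=((H<8)|(H>172))&(S>120)&(V>70),yellow=(H>21)&(H<33)&(S>140)&(V>70),blue=(H>105)&(H<125)&(S>120)&(V>50)).items():
        k,l,st,ce=cv2.connectedComponentsWithStats(m.astype(np.uint8))
        for i in range(1,k):
            if st[i,4]<25: continue
            P=plane(c,*ce[i],.031)
            r=np.hypot(P[0]-guess[0],P[1]-guess[1])
            if r>.115: continue
            ct=np.vstack(cv2.findContours((l==i).astype(np.uint8),cv2.RETR_EXTERNAL,cv2.CHAIN_APPROX_NONE)[0])
            (u,v),ax,a=cv2.fitEllipse(cv2.convexHull(ct)) 
            fill=st[i,4]/(np.pi/4*ax[0]*ax[1])
            out.setdefault(n,[]).append((u,v,fill,st[i,4]))
    return out
if __name__=='__main__':
    c=cam('wrist'); pickle.dump(c,open(sys.argv[1],'wb'))
    cs=[pickle.load(open(f,'rb')) for f in sys.argv[2:]]
    for c in cs:
        o=comps(c); print('cam',(-c['R'].T@c['t']).round(3))
        for n in o:
            for e in o[n]: print(n,np.round(e,2),plane(c,e[0],e[1],.031).round(4))
E
python3 dial.py d2.pkl d1.pkl d2.pkl; python3 -c "
from h import *
import pickle
save(pickle.load(open('d2.pkl','rb')),'d2.png'); rows([.5,.16,.36])"
```

```text
cam [0.585 0.158 0.495]
red [265.74  44.91   0.54 309.  ] [0.5648 0.2689 0.031 ]
red [3.1288e+02 5.2080e+01 2.0000e-01 1.4200e+02] [0.6312 0.2585 0.031 ]
blue [3.5486e+02 1.0710e+02 1.2000e-01 4.6000e+01] [0.6917 0.1801 0.031 ]
cam [0.579 0.178 0.497]
red [2.2901e+02 7.9070e+01 1.8000e-01 1.2600e+02] [0.6313 0.2585 0.031 ]
red [216.84 123.82   0.5  277.  ] [0.565  0.2685 0.031 ]
blue [2.8925e+02 4.6740e+01 1.0000e-01 5.0000e+01] [0.6882 0.1797 0.031 ]
rows [[np.float64(-0.1), np.float64(0.11), np.float64(-0.05)], [np.float64(-0.1), np.float64(0.11), np.float64(-0.05)], [np.float64(-0.1), np.float64(0.11), np.float64(-0.05)], [np.float64(-0.1), np.float64(0.11), np.float64(-0.05)], [np.float64(-0.1), np.float64(0.11), np.float64(-0.05)], [np.float64(-0.1), np.float64(0.11), np.float64(-0.05)], [np.float64(-0.1), np.float64(0.11), np.float64(-0.05)], [np.float64(-0.1), np.float64(0.11), np.float64(-0.05)]] twist 0.0 | tcp [0.5069 0.1693 0.3559] yaw 6.7 F [-0.6 -0.4 -1.4] open 0.0925 t 2.7
```

```bash
python3 - <<'E'
from h import *
import pickle
c=pickle.load(open('d1.pkl','rb'));im=cv2.cvtColor(c['frame'],cv2.COLOR_RGB2HSV)
g=im[75:175,190:390].reshape(-1,3);
for lo,hi in((15,36),(95,130)):
    m=g[(g[:,0]>=lo)&(g[:,0]<=hi)&(g[:,1]>70)]; print(len(m),np.percentile(m,[5,25,50,75,95],axis=0).tolist())
E
sed -i 's/(H>21)&(H<33)&(S>140)&(V>70)/(H>=22)\&(H<=34)\&(S>125)\&(V>60)/; s/(H>105)&(H<125)&(S>120)&(V>50)/(H>=103)\&(H<=125)\&(S>85)\&(V>40)/' dial.py
python3 - <<'E'
from dial import *
for f in('d1.pkl','d2.pkl'):
    c=pickle.load(open(f,'rb'));o=comps(c)
    for n in o:
        for e in o[n]: print(n,np.round(e,2),plane(c,e[0],e[1],.031).round(4))
E
```

```text
2846 [[15.0, 80.0, 184.0], [15.0, 109.0, 206.0], [20.0, 116.0, 214.0], [23.0, 123.0, 245.0], [26.0, 127.0, 255.0]]
766 [[107.0, 77.0, 110.0], [107.0, 93.0, 181.0], [108.0, 116.5, 194.0], [109.0, 132.0, 197.0], [112.0, 136.0, 198.0]]
red [265.74  44.91   0.54 309.  ] [0.5648 0.2689 0.031 ]
red [3.1288e+02 5.2080e+01 2.0000e-01 1.4200e+02] [0.6312 0.2585 0.031 ]
yellow [2.5237e+02 1.4974e+02 1.6000e-01 4.0000e+01] [0.5449 0.1172 0.031 ]
blue [352.78 106.84   0.43 234.  ] [0.6886 0.1803 0.031 ]
blue [3.2377e+02 1.4143e+02 9.0000e-02 4.5000e+01] [0.647  0.1292 0.031 ]
blue [3.2307e+02 1.4809e+02 9.0000e-02 4.1000e+01] [0.6461 0.1196 0.031 ]
red [2.2901e+02 7.9070e+01 1.8000e-01 1.2600e+02] [0.6313 0.2585 0.031 ]
red [216.84 123.82   0.5  277.  ] [0.565  0.2685 0.031 ]
yellow [3.2284e+02 1.5273e+02 2.7000e-01 3.1000e+01] [0.5422 0.1119 0.031 ]
blue [289.35  46.38   0.42 227.  ] [0.6888 0.1796 0.031 ]
blue [3.2073e+02 8.0360e+01 7.0000e-02 3.6000e+01] [0.6454 0.1293 0.031 ]
blue [3.270e+02 8.091e+01 8.000e-02 3.700e+01] [0.6461 0.1203 0.031 ]
```

```bash
sed -i 's/(H>=22)&(H<=34)&(S>125)&(V>60)/(H>=21)\&(H<=34)\&(S>75)\&(V>60)/; s/(S>85)&(V>40)/(S>60)\&(V>40)/' dial.py
cat >> dial.py <<'E'
def fit(cs):
    """rigid fit of axis + angle to the three ring centres (z .031) of all views"""
    A0=None
    obs=[]
    for c in cs:
        o=comps(c)
        for i,n in enumerate(('red','yellow','blue')):
            for e in o.get(n,[]):
                P=plane(c,e[0],e[1],.031)[:2]
                obs.append((i,P,e))
    red=[P for i,P,e in obs if i==0 and e[2]<.35][0]
    a0=np.arctan2(red[1]-.189,red[0]-.6)
    f=lambda p,i:p[:2]+.078*np.array([np.cos(p[2]+i*2*np.pi/3),np.sin(p[2]+i*2*np.pi/3)])
    p=np.array([.6,.189,a0])
    for it in range(3):
        good=[(i,P) for i,P,e in obs if np.linalg.norm(f(p,i)-P)<(.012 if it==0 else .006)]
        p=least_squares(lambda p:np.concatenate([f(p,i)-P for i,P in good]),p,loss='soft_l1',f_scale=.002).x
    print('axis',p[:2].round(4),'ang',np.degrees(p[2]).round(2),'res mm',[(i,(1000*(P-f(p,i))).round(1).tolist()) for i,P in good])
    return p
def pts(p):
    for i,n in enumerate(('red','yellow','blue')):
        a=p[2]+i*2*np.pi/3; b=a+np.radians(48)
        print(n,'seat',(p[:2]+.078*np.array([np.cos(a),np.sin(a)])).round(4),np.degrees(a).round(1),'well',(p[:2]+.085*np.array([np.cos(b),np.sin(b)])).round(4),np.degrees(b).round(1))
E
python3 - <<'E'
from dial import *
cs=[pickle.load(open(f,'rb')) for f in('d1.pkl','d2.pkl')]
for c in cs:
    o=comps(c)
    for n in o:
        for e in o[n]: print(n,np.round(e,2),plane(c,e[0],e[1],.031).round(4))
fit(cs[:1]);fit(cs[1:]);p=fit(cs);pts(p)
# heights by triangulation of red ring and handle ball
a=[[e for e in comps(c)['red'] if e[2]<.35][0] for c in cs]
print('red ring z',tri([ray(c,e[0],e[1]) for c,e in zip(cs,a)]).round(4))
E
```

```text
red [265.74  44.91   0.54 309.  ] [0.5648 0.2689 0.031 ]
red [3.1288e+02 5.2080e+01 2.0000e-01 1.4200e+02] [0.6312 0.2585 0.031 ]
yellow [236.57 107.09   0.37 295.  ] [0.5231 0.1789 0.031 ]
yellow [255.53 149.77   0.6  384.  ] [0.5494 0.1171 0.031 ]
blue [352.68 106.88   0.54 307.  ] [0.6885 0.1802 0.031 ]
blue [3.2315e+02 1.4419e+02 2.2000e-01 1.6100e+02] [0.6462 0.1252 0.031 ]
red [2.2901e+02 7.9070e+01 1.8000e-01 1.2600e+02] [0.6313 0.2585 0.031 ]
red [216.84 123.82   0.5  277.  ] [0.565  0.2685 0.031 ]
yellow [320.48 147.09   0.63 402.  ] [0.5498 0.1165 0.031 ]
yellow [274.93 159.42   0.37 296.  ] [0.5233 0.179  0.031 ]
blue [289.44  46.4    0.54 314.  ] [0.6888 0.1795 0.031 ]
blue [3.2349e+02 8.0360e+01 2.2000e-01 1.6100e+02] [0.6461 0.1254 0.031 ]
axis [0.6002 0.1876] ang 66.38 res mm [(0, [-0.2, -0.5]), (1, [0.5, 0.1]), (2, [-0.3, 0.4])]
axis [0.6002 0.1876] ang 66.36 res mm [(0, [-0.2, -0.6]), (1, [0.6, 0.0]), (2, [-0.4, 0.5])]
axis [0.6002 0.1876] ang 66.37 res mm [(0, [-0.2, -0.5]), (1, [0.4, -0.0]), (2, [-0.3, 0.4]), (0, [-0.2, -0.5]), (1, [0.6, 0.1]), (2, [-0.4, 0.6])]
red seat [0.6314 0.2591] 66.4 well [0.5651 0.265 ] 114.4
yellow seat [0.5227 0.1789] 186.4 well [0.5507 0.1185] 234.4
blue seat [0.6464 0.1248] 306.4 well [0.6848 0.1793] 354.4
red ring z [0.6313 0.2586 0.0308]
```

```bash
python3 - <<'E'
from h import *
plan([.38,-.29,.40])
E
```

```text
shift-then-turn [-17.98  44.13  -4.43] turn-then-shift [-17.98  44.13  -4.43] twist rad 0.0 tcp [0.5069 0.1693 0.3559] yaw 6.7 q6 1.68
```

apply_moves(
  delta_pos=[
    [-2.3, 5.5, -0.6],
    [-2.3, 5.5, -0.6],
    [-2.3, 5.5, -0.6],
    [-2.3, 5.5, -0.6],
    [-2.2, 5.5, -0.6],
    [-2.2, 5.5, -0.6],
    [-2.2, 5.5, -0.4],
    [-2.2, 5.5, -0.4],
  ],
  twist=[0, 0, 0, 0, 0, 0, 0, 0],
)

```text
t: 3.72
tool_pos: [0.3862, -0.2923, 0.4002]
orientation: [3.134, 0.212, 0.002]
force: [0.5, 0.6, 0.3]
opening: 0.0929
gripper_force: 0.0
```

```bash
python3 - <<'E'
from h import *
import pickle
c=cam('wrist'); pickle.dump(c,open('p1.pkl','wb')); save(c,'p1.png',k=1.4)
for n,X in dict(knob=(.414,-.332,.166),mat=(.458,-.142,.003),rack=(.595,-.223,.04)).items(): print(n,(proj(c,X)*1.4).round())
rows([.38,-.29,.4])
E
```

```text
knob [444. 231.]
mat [275. 157.]
rack [355.  43.]
rows [[np.float64(-0.03), np.float64(-0.11), np.float64(-0.0)], [np.float64(-0.03), np.float64(-0.11), np.float64(-0.0)], [np.float64(-0.03), np.float64(-0.11), np.float64(-0.0)], [np.float64(-0.03), np.float64(-0.11), np.float64(-0.0)], [np.float64(-0.03), np.float64(-0.11), np.float64(-0.0)], [np.float64(-0.03), np.float64(-0.11), np.float64(-0.0)], [np.float64(-0.03), np.float64(-0.11), np.float64(-0.0)], [np.float64(-0.03), np.float64(-0.11), np.float64(-0.0)]] twist 0.0 | tcp [ 0.3838 -0.2981  0.3997] yaw 7.5 F [-3.3 -1.3 -1.2] open 0.0933 t 3.8
```

View pics/p1.png

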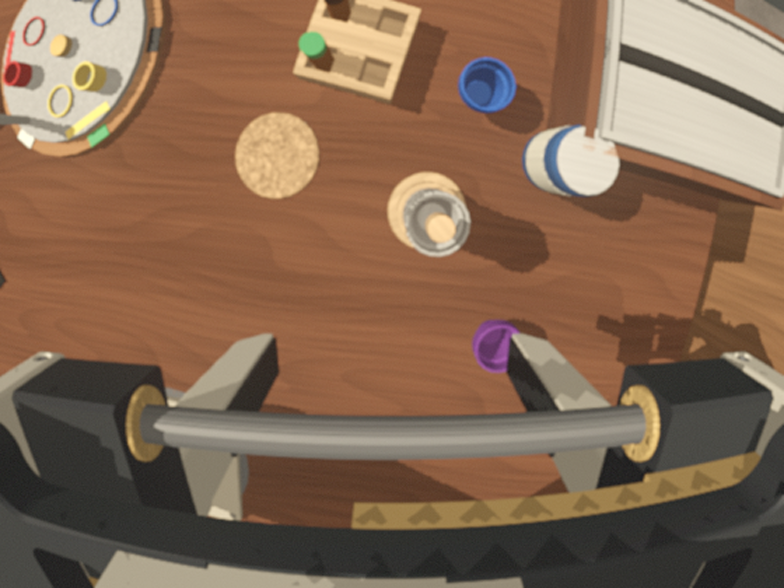

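The wrist view shows the mat at (277,155), the pile with its knob at (440,228), and the rack with the green cap at (313,44) and the black one at (338,5). The decoy blue cup is at (487,84) and the purple one at (497,346). I'll take a second view for triangulation.

apply_moves(
  delta_pos=[
    [4.0, 2, 0],
    [4.0, 2, 0],
    [0, 0, 0],
  ],
  twist=[0, 0, 0],
)

```text
t: 4.15
tool_pos: [0.473, -0.3201, 0.397]
orientation: [-3.131, -0.212, 0.004]
force: [-0.2, -0.2, 0.2]
opening: 0.0931
gripper_force: 0.0
```

```bash
python3 - <<'E'
from h import *
import pickle
c=cam('wrist'); pickle.dump(c,open('p2.pkl','wb')); save(c,'p2.png',crop=(130,0,430,225),k=2.6)
for n,X in dict(knob=(.414,-.332,.166),mat=(.458,-.142,.003),rack=(.595,-.223,.04)).items(): print(n,((proj(c,X)-[130,0])*2.6).round())
E
```

```text
knob [400. 603.]
mat [121. 417.]
rack [256. 212.]
```

View pics/p2.png

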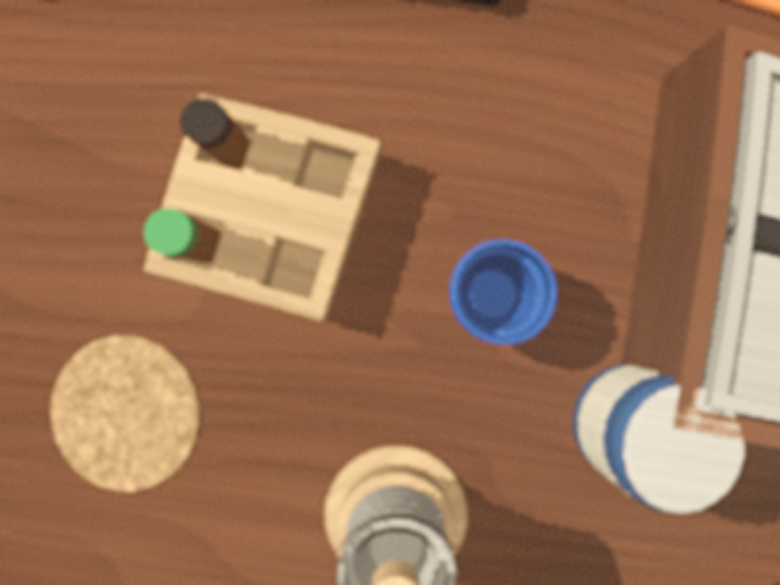

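The enlarged view shows the black cap at (206,123), the green cap at (170,232), two empty rack holes on the right, the mat at (125,412), and the pile at (397,560). Next I'll compute positions.

```bash
cat > find.py <<'E'
from h import *
import pickle,sys
def hsv(c): 
    im=cv2.cvtColor(c['frame'],cv2.COLOR_RGB2HSV); return [im[:,:,i].astype(int) for i in range(3)]
def blob(c,m,u,v,r=30,minA=20):
    """component of mask near (u,v): ellipse centre of hull, axes, area"""
    w=np.zeros(m.shape,np.uint8); y0,x0=max(int(v-r),0),max(int(u-r),0); w[y0:int(v+r),x0:int(u+r)]=1
    k,l,st,ce=cv2.connectedComponentsWithStats((m&(w>0)).astype(np.uint8))
    i=[j for j in range(1,k) if st[j,4]>=minA]
    if not i: return None
    i=max(i,key=lambda j:st[j,4])
    ct=np.vstack(cv2.findContours((l==i).astype(np.uint8),cv2.RETR_EXTERNAL,cv2.CHAIN_APPROX_NONE)[0])
    e=cv2.fitEllipse(cv2.convexHull(ct)) if len(cv2.convexHull(ct))>=5 else (tuple(ce[i]),(0,0),0)
    return np.array(e[0]),e[1],st[i,4],ct[:,0]
def capmask(c,col):
    H,S,V=hsv(c)
    return (H>45)&(H<85)&(S>90)&(V>50) if col=='g' else (V<75)&(S<90)
def woodmask(c):
    H,S,V=hsv(c); return (H>=11)&(H<=22)&(S>60)&(S<165)&(V>165)
E
python3 - <<'E'
from find import *
a,b=[pickle.load(open(f,'rb')) for f in('p1.pkl','p2.pkl')]
g=[blob(c,capmask(c,'g'),u,v,20) for c,u,v in((a,223,31),(b,195,89))]
for e in g: print('g',e[0].round(1),e[1],e[2])
print('green cap tri',tri([ray(c,*e[0]) for c,e in zip((a,b),g)]).round(4),[plane(c,*e[0],.10).round(4) for c,e in zip((a,b),g)])
e=blob(b,capmask(b,'b'),209,47,16);print('black',e[0].round(1),e[1],e[2],plane(b,*e[0],.10).round(4))
H,S,V=hsv(a); 
for u,v in((315,163),(309,160),(300,140),(198,110)): print(u,v,H[v,u],S[v,u],V[v,u])
H,S,V=hsv(b); 
for u,v in((283,222),(283,210),(262,195),(200,80)): print(u,v,H[v,u],S[v,u],V[v,u])
for c,u,v,r in((a,315,163,11),(b,283,222,11)):
    e=blob(c,woodmask(c),u,v,r); print('knob',e[0].round(1),e[1],e[2],plane(c,*e[0],.166).round(4))
for c,u,v in((a,198,110),(b,178,158)):
    e=blob(c,woodmask(c),u,v,36); print('mat',e[0].round(1),e[1],e[2],plane(c,*e[0],.003).round(4))
e=blob(b,woodmask(b),228,80,52,100); r=cv2.minAreaRect(cv2.convexHull(np.array([plane(b,*p,.04)[:2]*1000 for p in e[3]],np.float32))); print('rack',r,e[2])
cv2.imwrite('pics/m.png',np.hstack([woodmask(a),woodmask(b)]).astype(np.uint8)*255)
E
```

```text
g [222.6  31.5] (16.848182678222656, 18.86591148376465) 252
g [194.9  88.9] (17.162546157836914, 19.219581604003906) 262
green cap tri [ 0.5756 -0.1868  0.0941] [array([ 0.5741, -0.188 ,  0.1   ]), array([ 0.5752, -0.1885,  0.1   ])]Traceback (most recent call last):
  File "<stdin>", line 6, in <module>
TypeError: 'NoneType' object is not subscriptable
```

```bash
sed -i 's/(V<75)&(S<90)/(V<85)/' find.py; python3 - <<'E'
from find import *
a,b=[pickle.load(open(f,'rb')) for f in('p1.pkl','p2.pkl')]
H,S,V=hsv(b); print([(H[v,u],S[v,u],V[v,u]) for u,v in((209,47),(214,50),(217,53),(207,42))])
e=blob(b,capmask(b,'b'),209,47,16);
if e: print('black',e[0].round(1),e[1],e[2],plane(b,*e[0],.10).round(4))
H,S,V=hsv(a); 
for u,v in((315,163),(309,160),(300,140),(198,110)): print(u,v,H[v,u],S[v,u],V[v,u])
H,S,V=hsv(b); 
for u,v in((283,222),(283,210),(262,195),(200,80)): print(u,v,H[v,u],S[v,u],V[v,u])
for c,u,v,r in((a,315,163,11),(b,283,222,11)):
    e=blob(c,woodmask(c),u,v,r)
    if e:print('knob',e[0].round(1),e[1],e[2],plane(c,*e[0],.166).round(4))
for c,u,v in((a,198,110),(b,178,158)):
    e=blob(c,woodmask(c),u,v,36)
    if e:print('mat',e[0].round(1),e[1],e[2],plane(c,*e[0],.003).round(4))
e=blob(b,woodmask(b),228,80,52,100); r=cv2.minAreaRect(cv2.convexHull(np.array([plane(b,*p,.04)[:2]*1000 for p in e[3]],np.float32))); print('rack',r,e[2])
E
```

```text
[(np.int64(13), np.int64(62), np.int64(87)), (np.int64(10), np.int64(67), np.int64(87)), (np.int64(11), np.int64(133), np.int64(86)), (np.int64(14), np.int64(63), np.int64(85))]
black [210.   47.8] (14.962981224060059, 18.802677154541016) 95 [ 0.6342 -0.2016  0.1   ]
315 163 18 88 254
309 160 18 86 255
300 140 20 40 165
198 110 17 103 220
283 222 18 91 241
283 210 18 39 162
262 195 18 91 244
200 80 18 97 223
knob [313.8 162.2] (20.928043365478516, 23.405786514282227) 387 [ 0.4168 -0.328   0.166 ]
knob [281.5 228.1] (19.646644592285156, 28.378293991088867) 282 [ 0.4187 -0.3286  0.166 ]
mat [197.2 110.4] (59.65546417236328, 62.737918853759766) 2949 [ 0.4607 -0.1428  0.003 ]
mat [177.3 158.5] (57.052001953125, 61.320499420166016) 2755 [ 0.4613 -0.143   0.003 ]
rack ((600.72412109375, -222.708740234375), (115.75778198242188, 116.59931182861328), 80.2068862915039) 4301
```

```bash
python3 - <<'E'
from find import *
a,b=[pickle.load(open(f,'rb')) for f in('p1.pkl','p2.pkl')]
es=[blob(c,woodmask(c),u,v,r) for c,u,v,r in((a,314,163,14),(b,282,227,15))]
for e in es: print(e[0].round(1),e[1],e[2])
print(tri([ray(c,*e[0]) for c,e in zip((a,b),es)]).round(4))
plan([.4178,-.3283,.23])
E
```

```text
[313.8 162.1] (21.190654754638672, 23.44981575012207) 398
[281.6 227.5] (20.460412979125977, 26.22088623046875) 393
[ 0.4157 -0.3292  0.1549]
shift-then-turn [-5.45  0.15 16.83] turn-then-shift [-5.45  0.15 16.83] twist rad 0.0 tcp [ 0.472  -0.3198  0.3982] yaw 7.7 q6 0.75
```

apply_moves(
  delta_pos=[
    [-2.8, 0.1, 4],
    [-2.7, 0.1, 4.5],
    [0, 0, 4.5],
    [0, 0, 3.8],
    [0, 0, 0],
  ],
  twist=[0, 0, 0, 0, 0],
  gripper=6.0,
)

```text
t: 4.82
tool_pos: [0.4151, -0.3278, 0.2293]
orientation: [-3.131, -0.208, 0.005]
force: [0.6, -0.1, 0.3]
opening: 0.0598
gripper_force: 0.0
```

```bash
python3 - <<'E'
from find import *
c=cam('wrist'); pickle.dump(c,open('k1.pkl','wb')); save(c,'k1.png',crop=(180,140,400,300),k=3)
u,v=proj(c,(.4165,-.3285,.166)); print(u,v)
e=blob(c,woodmask(c),u,v,26); print(e[0].round(1),e[1],e[2],[plane(c,*e[0],z).round(4) for z in(.166,.16)]); plan([.4165,-.3285,.166])
E
```

```text
281.3339093018292 230.32208910960435
[282.6 226.2] (36.751338958740234, 44.78105926513672) 1187 [array([ 0.4195, -0.329 ,  0.166 ]), array([ 0.4175, -0.3293,  0.16  ])]
shift-then-turn [ 0.04 -0.03  6.59] turn-then-shift [ 0.04 -0.03  6.59] twist rad 0.0 tcp [ 0.4162 -0.3289  0.2319] yaw 7.6 q6 0.67
```

View pics/k1.png

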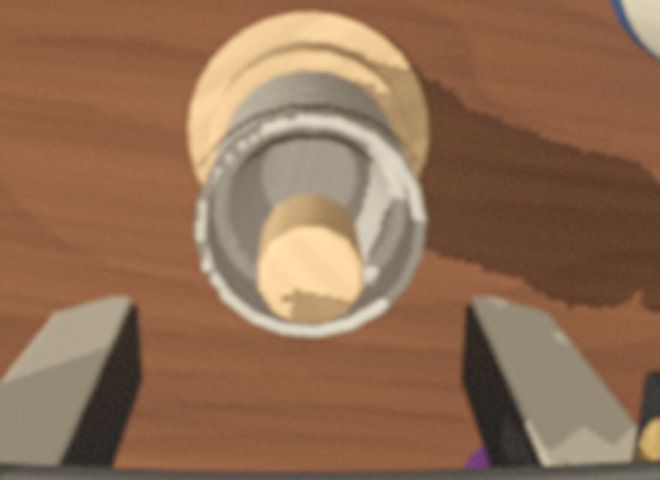

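The view shows the knob at (310,275) and a ring, with the steel band below it. The ring looks nearer to 60 mm than 66 mm, so I'll check numerically before gripping.

```bash
python3 - <<'E'
from find import *
k=pickle.load(open('k1.pkl','rb'))
for v in (215,222): print(v,'x234..',[int(x) for x in k['frame'][v,234:332].mean(axis=1)])
for z,r in((.137,.033),(.131,.033),(.131,.030),(.108,.030)):
    P=[proj(k,(.4165+r*np.cos(t),-.3285+r*np.sin(t),z)) for t in np.linspace(0,2*np.pi,80)]; P=np.array(P); print(z,r,P.min(0).round(1),P.max(0).round(1))
P=np.array([proj(k,(.4165+.012*np.cos(t),-.3285+.012*np.sin(t),.167)) for t in np.linspace(0,2*np.pi,80)]);print('knobtop',P.min(0),P.max(0))
g=k['frame'].mean(axis=2)
print('col282 rows170-262',[int(x) for x in g[165:262,282]])
E
```

```text
215 x234.. [108, 109, 110, 108, 108, 110, 110, 109, 107, 109, 133, 175, 200, 196, 170, 127, 110, 123, 137, 146, 146, 143, 139, 131, 124, 123, 123, 124, 125, 125, 124, 124, 127, 143, 164, 179, 182, 181, 177, 174, 168, 165, 166, 170, 174, 178, 178, 180, 178, 177, 173, 170, 167, 162, 151, 139, 128, 124, 121, 120, 119, 120, 118, 127, 156, 186, 198, 200, 200, 199, 199, 194, 172, 139, 126, 132, 141, 144, 147, 144, 132, 116, 108, 112, 130, 143, 144, 126, 95, 78, 73, 73, 76, 74, 74, 72, 74, 73]
222 x234.. [109, 110, 107, 107, 110, 107, 109, 106, 108, 108, 109, 122, 137, 147, 151, 146, 124, 109, 112, 116, 132, 144, 149, 149, 147, 138, 130, 127, 126, 127, 126, 134, 152, 172, 187, 203, 216, 219, 218, 217, 215, 212, 211, 211, 210, 209, 208, 207, 209, 210, 212, 213, 213, 215, 214, 214, 214, 213, 212, 211, 209, 204, 190, 160, 139, 149, 181, 196, 194, 173, 144, 134, 140, 144, 146, 146, 143, 135, 121, 111, 110, 109, 113, 131, 143, 143, 129, 105, 86, 78, 77, 74, 75, 71, 75, 77, 73, 73]
0.137 0.033 [237.6 174. ] [325.1 257.6]
0.131 0.033 [238.6 172.6] [324.1 254.5]
0.131 0.03 [242.5 176.6] [320.3 251.1]
0.108 0.03 [245.7 171.7] [317.1 240.7]
knobtop [263.23799049 213.47016166] [299.43003792 247.54865352]
col282 rows170-262 [142, 141, 142, 144, 149, 147, 143, 143, 142, 123, 100, 104, 137, 178, 205, 209, 192, 162, 131, 104, 90, 115, 140, 150, 151, 153, 152, 153, 154, 154, 154, 153, 154, 153, 154, 153, 151, 152, 154, 154, 156, 155, 156, 155, 153, 153, 153, 152, 152, 153, 178, 206, 215, 215, 214, 212, 210, 209, 209, 208, 209, 209, 208, 209, 210, 211, 214, 214, 214, 214, 214, 206, 180, 156, 149, 149, 149, 149, 149, 149, 148, 145, 148, 176, 203, 206, 184, 139, 101, 95, 98, 101, 96, 99, 100, 102, 102]
```

The ring matches the cup's 60 mm rim at z = 0.131, and the knob sits at z = 0.137 to 0.167, so the cover disc is just see-through. Position agrees within 1 mm, so I'll grip the knob.

apply_moves(
  delta_pos=[
    [0, 0, 2.5],
    [0, 0, 2.5],
    [0, 0, 1.5],
    [0, 0, 0],
  ],
  twist=[0, 0, 0, 0],
)

```text
t: 5.38
tool_pos: [0.417, -0.3299, 0.1672]
orientation: [3.135, 0.206, 0.0]
force: [-0.2, 0.2, 0.1]
opening: 0.0598
gripper_force: 0.0
```

apply_moves(
  delta_pos=[
    [0, 0, 0],
    [0, 0, 0],
    [0, 0, 0],
    [0, 0, 0],
    [0, 0, 0],
    [0, 0, 0],
  ],
  twist=[0, 0, 0, 0, 0, 0],
  gripper=1.0,
  squeeze=15,
)

```text
t: 6.12
tool_pos: [0.4171, -0.3299, 0.1669]
orientation: [3.135, 0.205, 0.0]
force: [-0.4, 0.2, 2.4]
opening: 0.0235
gripper_force: 15.0
```

Opening is 23.5 mm, so the knob is held. Next is the lift and the carry to the mat.

apply_moves(
  delta_pos=[
    [0, 0, -1],
    [0, 0, -2],
    [0, 0, -3],
    [0, 0, -2],
    [0, 0, 0],
  ],
  twist=[0, 0, 0, 0, 0],
)

```text
t: 6.75
tool_pos: [0.4179, -0.3309, 0.2494]
orientation: [3.131, 0.205, 0.005]
force: [-0.5, 0.1, -1.1]
opening: 0.0236
gripper_force: 15.0
```

```bash
python3 - <<'E'
from find import *
c=cam('wrist'); save(c,'l1.png',crop=(180,110,400,300),k=3); plan([.461,-.143,.20]); print(robot.read_state()['force'])
E
```

```text
shift-then-turn [  6.77 -18.01   4.74] turn-then-shift [  6.77 -18.01   4.74] twist rad 0.0 tcp [ 0.4173 -0.3303  0.2476] yaw 7.5 q6 0.67
[-0.76267989 -1.20185834 -3.08693598]
```

View pics/l1.png

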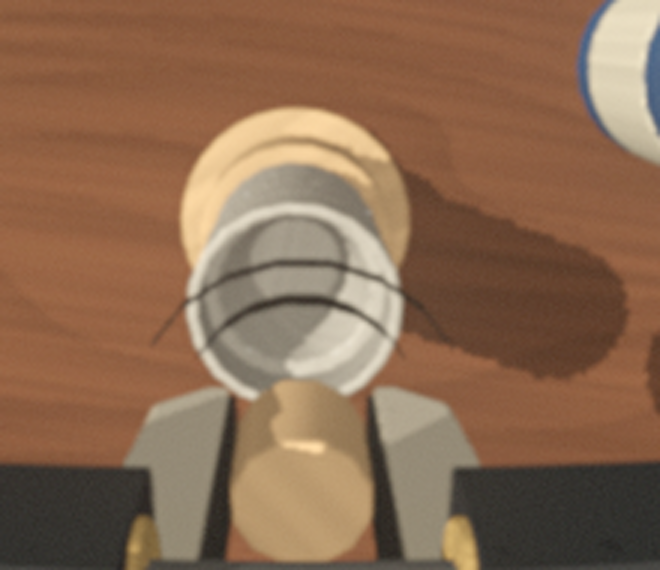

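The cover is see-through with faint dark outlines; it's lifted clear, and the top cup is open below at (296,300). I'll carry it to the mat.

apply_moves(
  delta_pos=[
    [1.7, -4.5, 0],
    [1.7, -4.5, 0],
    [1.7, -4.5, 0],
    [1.7, -4.5, 3],
    [0, 0, 4],
    [0, 0, 4],
    [0, 0, 4],
    [0, 0, 2],
  ],
  twist=[0, 0, 0, 0, 0, 0, 0, 0],
)

```text
t: 7.8
tool_pos: [0.4581, -0.1413, 0.0724]
orientation: [-3.132, -0.206, 0.009]
force: [-0.2, -0.2, -1.6]
opening: 0.0236
gripper_force: 15.0
```

```bash
python3 - <<'E'
from h import *
plan([.461,-.143,.051]); print(robot.read_state()['force'])
E
```

```text
shift-then-turn [0.28 0.21 2.14] turn-then-shift [0.28 0.21 2.14] twist rad 0.0 tcp [ 0.4581 -0.1413  0.0724] yaw 7.5 q6 1.03
[-0.21158376 -0.18209199 -1.57119691]
```

apply_moves(
  delta_pos=[
    [0.2, 0.2, 1.0],
    [0, 0, 0.7],
    [0, 0, 0.4],
    [0, 0, 0],
  ],
  twist=[0, 0, 0, 0],
)

```text
t: 8.3
tool_pos: [0.4634, -0.1444, 0.0559]
orientation: [3.135, 0.205, 0.001]
force: [-0.1, 0.5, -1.0]
opening: 0.024
gripper_force: 15.0
```

apply_moves(
  delta_pos=[
    [0, 0, 0],
    [0, 0, 0],
    [0, 0, 0],
    [0, 0, -2],
    [0, 0, -3],
    [0, 0, -4],
    [0, 0, -6],
    [0, 0, -4],
  ],
  twist=[0, 0, 0, 0, 0, 0, 0, 0],
  gripper=6.0,
)

```text
t: 9.3
tool_pos: [0.4637, -0.1446, 0.2489]
orientation: [3.133, 0.205, 0.004]
force: [0.3, -0.2, -0.2]
opening: 0.0599
gripper_force: 0.0
```

```bash
python3 - <<'E'
from h import *
plan([.417,-.329,.29])
E
```

```text
shift-then-turn [-7.03 17.68 -4.1 ] turn-then-shift [-7.03 17.68 -4.1 ] twist rad 0.0 tcp [ 0.4637 -0.1446  0.2489] yaw 7.5 q6 1.03
```

apply_moves(
  delta_pos=[
    [-4.1, 4.4, -1],
    [-4.1, 4.4, -1],
    [-4.0, 4.3, -1],
    [0, 0, 0],
    [0, 0, 0],
  ],
  twist=[0, 0, 0, 0, 0],
)

```text
t: 9.93
tool_pos: [0.3594, -0.2899, 0.2756]
orientation: [-3.135, -0.204, -0.001]
force: [0.3, 0.7, 0.0]
opening: 0.0596
gripper_force: 0.0
```

```bash
cat >> find.py <<'E'
def steelring(c,X,r=45):
    """bright rim ring of the open cup near world point X: outer ellipse centre"""
    u,v=proj(c,X); H,S,V=hsv(c); m=(S<60)&(V>70)
    return blob(c,m,u,v,r,100)
E
python3 - <<'E'
from find import *
c=cam('wrist'); pickle.dump(c,open('q1.pkl','wb')); save(c,'q1.png',crop=(130,60,400,260),k=2.9)
for n,X in dict(rim=(.417,-.329,.131),knobmat=(.4637,-.1446,.051)).items(): print(n,proj(c,X).round(1),((proj(c,X)-[130,60])*2.9).round(0))
rows([.36,-.29,.28],n=1)
E
```

```text
rim [332.3 145.3] [587. 247.]
knobmat [166.7  82.4] [106.  65.]
rows [[np.float64(0.02), np.float64(0.07), np.float64(-0.46)]] twist 0.0 | tcp [ 0.3597 -0.2894  0.2754] yaw 7.5 F [-0.3  0.3  0.9] open 0.06 t 10.0
```

View pics/q1.png

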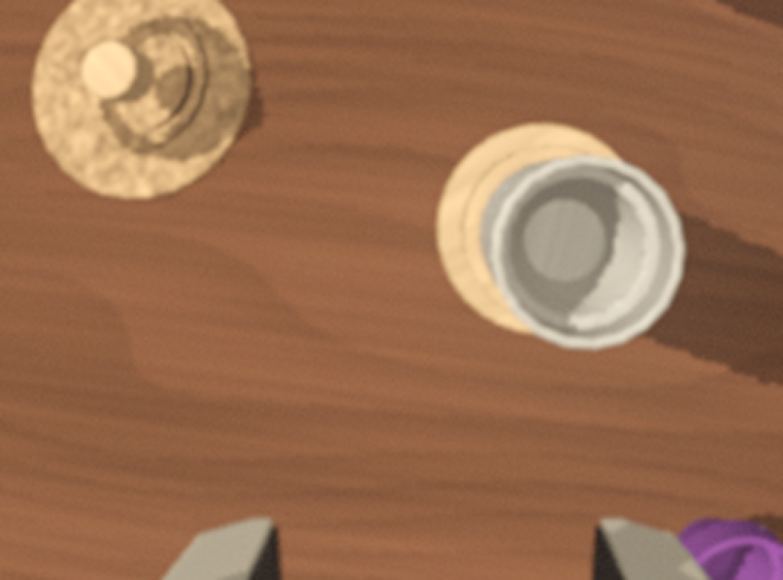

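The cover lies on the mat with its knob at (110,70), and the open pile is at (588,252). Next I'll refine the rim position and locate the handle.

```bash
python3 - <<'E'
from find import *
c=pickle.load(open('q1.pkl','rb'))
def rim(c,X):
    u,v=proj(c,X); H,S,V=hsv(c); e=blob(c,(S<70)&(V>60),u,v,42,100); return e
e=rim(c,(.417,-.329,.131)); print(e[0].round(1),e[1],e[2],plane(c,*e[0],.131).round(4))
c2=cam('wrist'); e=rim(c2,(.417,-.329,.131)); print(e[0].round(1),plane(c2,*e[0],.131).round(4))
a=np.array([robot.read_state()['tool_pos']]+[ (robot.read_camera('top'),robot.read_state()['tool_pos'])[1] for _ in range(3)]); print(a.round(4))
# handle ball
hs=[]
for f in('d1.pkl','d2.pkl'):
    d=pickle.load(open(f,'rb')); u,v=proj(d,(.49,.245,.132)); e=blob(d,capmask(d,'b'),u,v,22); print(f,u,v,e and (e[0].round(1),e[1],e[2])); 
    if e: hs.append(ray(d,*e[0])); print(plane(d,*e[0],.132))
if len(hs)==2: print(tri(hs))
plan([.417,-.329,.18])
E
```

```text
[330.7 145.5] (66.14669036865234, 71.75811004638672) 3710 [ 0.4166 -0.3276  0.131 ]
[331.4 146.1] [ 0.4166 -0.3276  0.131 ]
[[ 0.3599 -0.289   0.2753]
 [ 0.36   -0.2889  0.2752]
 [ 0.36   -0.2889  0.2753]
 [ 0.36   -0.289   0.2753]]
d1.pkl 195.68722615156165 48.426607015212454 (array([204.4,  48.6]), (13.775433540344238, 14.870491981506348), np.int32(152))
[0.50019463 0.24394919 0.132     ]
d2.pkl 213.826310413033 191.31992698840497 (array([214.8, 182.8]), (12.743857383728027, 14.498984336853027), np.int32(120))
[0.50016917 0.2446757  0.132     ]
[0.49732821 0.2469529  0.11934654]
shift-then-turn [5.13 4.73 9.53] turn-then-shift [5.13 4.73 9.53] twist rad 0.0 tcp [ 0.36   -0.289   0.2753] yaw 7.6 q6 0.65
```

apply_moves(
  delta_pos=[
    [2.5, 2.4, 3],
    [2.5, 2.3, 3],
    [0, 0, 3],
    [0, 0, 3],
    [0, 0, 1.8],
    [0, 0, 0],
    [0, 0, 0],
  ],
  twist=[0, 0, 0, 0, 0, 0, 0],
  gripper=9.0,
)

```text
t: 11.05
tool_pos: [0.4157, -0.3306, 0.139]
orientation: [3.133, 0.206, 0.002]
force: [-0.9, -0.0, 0.2]
opening: 0.0897
gripper_force: 0.0
```

apply_moves(
  delta_pos=[
    [0, 0, 0],
    [0, 0, 0],
    [0, 0, 0],
    [0, 0, 0],
    [0, 0, 0],
  ],
  twist=[0, 0, 0, 0, 0],
  gripper=5.0,
  squeeze=12,
)

```text
t: 11.68
tool_pos: [0.4152, -0.3303, 0.138]
orientation: [3.135, 0.205, 0.001]
force: [-0.2, 0.7, 2.8]
opening: 0.0622
gripper_force: 12.0
```

apply_moves(
  delta_pos=[
    [0, 0, -1],
    [0, 0, -2],
    [0, 0, -4],
    [0, 0, -4],
    [0, 0, -2],
    [0, 0, 0],
    [0, 0, 0],
  ],
  twist=[0, 0, 0, 0, 0, 0, 0],
)

```text
t: 12.55
tool_pos: [0.4144, -0.3297, 0.2657]
orientation: [-3.133, -0.205, 0.003]
force: [0.2, 0.2, -1.3]
opening: 0.0622
gripper_force: 12.0
```

```bash
sed -i 's/\[round(v+0.,2) for v in o\]/[float(round(v,1)) for v in o]/' h.py; python3 - <<'E'
from h import *
robot.read_camera('top'); rows([.5227,.1789,.26],115,12)
E
```

```text
rows [[1.4, -4.1, 0.1], [2.1, -3.8, 0.1], [2.6, -3.4, 0.0], [3.1, -3.0, 0.0], [3.6, -2.5, 0.0], [3.9, -1.9, 0.0], [4.1, -1.2, 0.0], [4.3, -0.6, 0.0], [4.3, 0.1, 0.0], [4.3, 0.8, 0.0], [4.1, 1.4, 0.0], [3.8, 2.0, 0.0]] twist -0.156 | tcp [ 0.4142 -0.3295  0.2653] yaw 7.5 F [ 0.3  1.2 -1.1] open 0.0623 t 12.6
```

apply_moves(
  delta_pos=[
    [1.4, -4.1, 0],
    [2.1, -3.8, 0],
    [2.6, -3.4, 0],
    [3.1, -3.0, 0],
    [3.6, -2.5, 0],
    [3.9, -1.9, 0],
    [4.1, -1.2, 0],
    [4.3, -0.6, 0],
  ],
  twist=[-0.156, -0.156, -0.156, -0.156, -0.156, -0.156, -0.156, -0.156],
)

```text
t: 13.6
tool_pos: [0.4862, 0.0097, 0.2657]
orientation: [-2.418, -2.003, 0.003]
force: [0.3, 0.2, -1.5]
opening: 0.0621
gripper_force: 12.0
```

apply_moves(
  delta_pos=[
    [4.3, 0.1, 0],
    [4.3, 0.8, 0],
    [4.1, 1.4, 0],
    [3.8, 2.0, 0],
    [0, 0, 0],
    [0, 0, 0],
  ],
  twist=[-0.156, -0.156, -0.156, -0.156, 0, 0],
)

```text
t: 14.35
tool_pos: [0.5227, 0.1769, 0.266]
orientation: [-1.694, -2.644, 0.004]
force: [0.1, -0.4, -1.8]
opening: 0.0622
gripper_force: 12.0
```

```bash
python3 - <<'E'
from h import *
robot.read_camera('top'); rows([.5227,.1789,.12],115,1)
E
```

```text
rows [[0.2, 0.1, 14.6]] twist -0.006 | tcp [0.5229 0.1765 0.2665] yaw 114.6 F [ 0.5  0.2 -1.4] open 0.0629 t 14.4
```

apply_moves(
  delta_pos=[
    [0.2, 0.1, 4],
    [0, 0, 5],
    [0, 0, 4],
    [0, 0, 1.6],
    [0, 0, 1],
    [0, 0, 0],
    [0, 0, 0],
  ],
  twist=[0, 0, 0, 0, 0, 0, 0],
)

```text
t: 15.28
tool_pos: [0.5247, 0.1798, 0.1134]
orientation: [1.693, 2.644, 0.003]
force: [0.4, -0.8, -0.4]
opening: 0.0623
gripper_force: 12.0
```

apply_moves(
  delta_pos=[
    [0, 0, 0.6],
    [0, 0, 0.6],
    [0, 0, 0.3],
    [0, 0, 0],
    [0, 0, 0],
  ],
  twist=[0, 0, 0, 0, 0],
)

```text
t: 15.9
tool_pos: [0.5235, 0.1797, 0.0967]
orientation: [-1.694, -2.646, -0.0]
force: [1.7, -1.0, -1.8]
opening: 0.0624
gripper_force: 12.0
```

apply_moves(
  delta_pos=[
    [-0.1, 0, 0.3],
    [0, 0, 0],
    [0, 0, 0],
  ],
  twist=[0, 0, 0],
)

```text
t: 16.27
tool_pos: [0.5239, 0.1787, 0.0936]
orientation: [-1.694, -2.646, 0.0]
force: [0.7, 0.2, -2.4]
opening: 0.0626
gripper_force: 12.0
```

apply_moves(
  delta_pos=[
    [0, 0, 0],
    [0, 0, 0],
    [0, 0, 0],
    [0, 0, -2],
    [0, 0, -3],
    [0, 0, -5],
    [0, 0, -5],
    [0, 0, -4],
  ],
  twist=[0, 0, 0, 0, 0, 0, 0, 0],
  gripper=8.0,
)

```text
t: 17.27
tool_pos: [0.5243, 0.1788, 0.288]
orientation: [1.692, 2.644, 0.004]
force: [-0.3, -0.5, 0.3]
opening: 0.08
gripper_force: 0.0
```

```bash
python3 - <<'E'
from h import *
robot.read_camera('top'); rows([.50,-.02,.33],None,1);rows([.36,-.30,.27],10,10)
E
```

```text
rows [[-17.0, -10.7, -3.7]] twist 0.0 | tcp [0.5261 0.1793 0.2941] yaw 114.8 F [0.7 0.9 4.4] open 0.0798 t 17.3
rows [[-3.7, -3.5, 0.2], [-4.2, -2.8, 0.2], [-4.7, -2.0, 0.2], [-5.0, -1.1, 0.2], [-5.1, -0.2, 0.3], [-5.0, 0.7, 0.3], [-4.8, 1.6, 0.3], [-4.4, 2.5, 0.3], [-3.9, 3.3, 0.3], [-3.2, 3.9, 0.3]] twist 0.183 | tcp [0.5261 0.1793 0.2941] yaw 114.8 F [0.7 0.9 4.4] open 0.0798 t 17.3
```

apply_moves(
  delta_pos=[
    [-3.7, -3.5, -1],
    [-4.2, -2.8, -1],
    [0, 0, 0],
    [0, 0, 0],
  ],
  twist=[0.183, 0.183, 0, 0],
)

```text
t: 17.82
tool_pos: [0.4911, 0.083, 0.3046]
orientation: [2.145, 2.294, 0.002]
force: [0.2, 0.0, -0.1]
opening: 0.08
gripper_force: 0.0
```

```bash
cat >> find.py <<'E'
def circ(c,X,R,kmin=8):
    """rim circle of radius R near X (height known): edge points along radial scans, plane circle fit"""
    from scipy.optimize import least_squares
    g=cv2.GaussianBlur(c['frame'],(3,3),0).astype(float); X=np.array(X,float)
    ctr=X[:2].copy()
    for it in range(4):
        pts=[]
        for t in np.linspace(0,2*np.pi,72,endpoint=False):
            rs=np.arange(R-.008,R+.008,.0004)
            px=np.array([proj(c,(ctr[0]+r*np.cos(t),ctr[1]+r*np.sin(t),X[2])) for r in rs],np.float32)
            if px.min()<0 or px[:,0].max()>558 or px[:,1].max()>418: continue
            v=cv2.remap(g.astype(np.float32),px[:,0].reshape(1,-1),px[:,1].reshape(1,-1),cv2.INTER_LINEAR)[0].mean(axis=1)
            d=np.gradient(v); i=np.argmin(d)   # bright rim -> darker outside
            if -d[i]*1>1.0: pts.append(ctr+rs[i]*np.array([np.cos(t),np.sin(t)]))
        P=np.array(pts); f=least_squares(lambda p:np.hypot(P[:,0]-p[0],P[:,1]-p[1])-p[2],[*ctr,R],loss='soft_l1',f_scale=.0008); ctr=f.x[:2]
    return ctr.round(4),round(f.x[2],4),len(P),round(1000*np.median(abs(f.fun)),2)
E
python3 - <<'E'
from find import *
q=pickle.load(open('q1.pkl','rb')); print('pile test',circ(q,(.416,-.329,.131),.030))
c=cam('wrist'); pickle.dump(c,open('y1.pkl','wb')); print(proj(c,(.5227,.1789,.086)))
for z in(.08,.086,.092): print(z,circ(c,(.5227,.1789,z),.030))
rows([.36,-.30,.27],10,8)
E
```

```text
pile test (array([ 0.4159, -0.3293]), np.float64(0.0302), 72, np.float64(0.26))
[313.827549   102.12001498]
0.08 (array([0.5195, 0.1779]), np.float64(0.0283), 72, np.float64(1.09))
0.086 (array([0.5189, 0.1775]), np.float64(0.0279), 72, np.float64(1.1))
0.092 (array([0.5184, 0.1771]), np.float64(0.0274), 72, np.float64(1.01))
rows [[-4.7, -2.0, 0.4], [-4.9, -1.1, 0.4], [-5.1, -0.2, 0.4], [-5.0, 0.8, 0.4], [-4.8, 1.7, 0.4], [-4.4, 2.5, 0.4], [-3.9, 3.3, 0.4], [-3.2, 3.9, 0.4]] twist 0.183 | tcp [0.491  0.0835 0.3041] yaw 93.9 F [0.2 0.7 0.1] open 0.0803 t 17.9
```

```bash
python3 - <<'E'
from find import *
c=pickle.load(open('y1.pkl','rb')); save(c,'y1.png',crop=(210,20,450,200),k=3.2)
print(((proj(c,(.5227,.1789,.086))-[210,20])*3.2))
E
```

```text
[332.2481568  262.78404793]
```

View pics/y1.png

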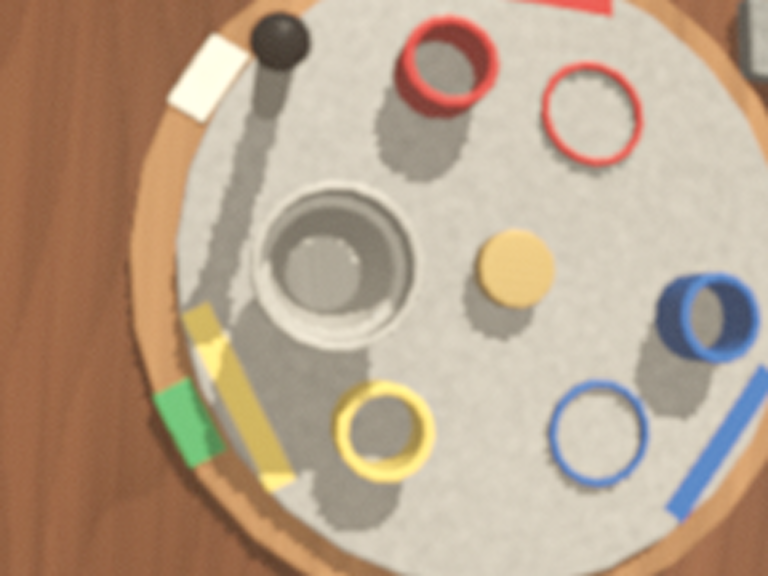

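The cup is seated in the yellow ring, with its rim at (334,266) against the expected (332,263). I'll go back to the pile.

apply_moves(
  delta_pos=[
    [-4.7, -2.0, 0.4],
    [-4.9, -1.1, 0.4],
    [-5.1, -0.2, 0.4],
    [-5.0, 0.8, 0.4],
    [-4.8, 1.7, 0.4],
    [-4.4, 2.5, 0.4],
    [-3.9, 3.3, 0.4],
    [-3.2, 3.9, 0.4],
  ],
  twist=[0.183, 0.183, 0.183, 0.183, 0.183, 0.183, 0.183, 0.183],
  gripper=9.0,
)

```text
t: 18.88
tool_pos: [0.3586, -0.3018, 0.2713]
orientation: [-3.13, -0.266, -0.0]
force: [1.1, -0.2, -0.1]
opening: 0.0896
gripper_force: 0.0
```

apply_moves(
  delta_pos=[
    [0, 0, 0],
    [0, 0, 0],
  ],
  twist=[0, 0],
)

```text
t: 19.12
tool_pos: [0.3591, -0.3002, 0.2713]
orientation: [-3.128, -0.275, 0.0]
force: [0.8, 0.9, 0.6]
opening: 0.0899
gripper_force: 0.0
```

```bash
python3 - <<'E'
from find import *
c=cam('wrist'); pickle.dump(c,open('q2.pkl','wb'))
for z in(.104,.109,.114): print(z,circ(c,(.416,-.329,z),.030))
e=blob(c,woodmask(c),*proj(c,(.4637,-.1446,.051)),14); print('knob',e and plane(c,*e[0],.051))
p,_,_,_=circ(c,(.416,-.329,.109),.030); plan([*p,.115])
E
```

```text
0.104 (array([ 0.4157, -0.3298]), np.float64(0.0309), 68, np.float64(0.53))
0.109 (array([ 0.416, -0.329]), np.float64(0.0305), 70, np.float64(0.83))
0.114 (array([ 0.4161, -0.3283]), np.float64(0.03), 72, np.float64(0.81))
knob [ 0.46550157 -0.14196485  0.051     ]
shift-then-turn [ 5.08  3.87 15.65] turn-then-shift [ 5.08  3.87 15.65] twist rad 0.0 tcp [ 0.3593 -0.2999  0.2715] yaw 10.1 q6 0.59
```

apply_moves(
  delta_pos=[
    [2.6, 2.0, 3],
    [2.5, 1.9, 3],
    [0, 0, 3],
    [0, 0, 3],
    [0, 0, 2],
    [0, 0, 1.5],
    [0, 0, 0],
    [0, 0, 0],
  ],
  twist=[0, 0, 0, 0, 0, 0, 0, 0],
)

```text
t: 20.18
tool_pos: [0.4161, -0.3307, 0.1177]
orientation: [3.129, 0.272, 0.002]
force: [0.5, 0.1, 0.1]
opening: 0.0899
gripper_force: 0.0
```

apply_moves(
  delta_pos=[
    [0, 0, 0],
    [0, 0, 0],
    [0, 0, 0],
    [0, 0, 0],
    [0, 0, 0],
  ],
  twist=[0, 0, 0, 0, 0],
  gripper=5.0,
  squeeze=12,
)

```text
t: 20.8
tool_pos: [0.4155, -0.3307, 0.1168]
orientation: [3.13, 0.271, 0.0]
force: [-0.9, 0.9, 1.4]
opening: 0.0605
gripper_force: 11.9
```

apply_moves(
  delta_pos=[
    [0, 0, -1],
    [0, 0, -2],
    [0, 0, -4],
    [0, 0, -4],
    [0, 0, -4],
    [0, 0, 0],
    [0, 0, 0],
  ],
  twist=[0, 0, 0, 0, 0, 0, 0],
)

```text
t: 21.68
tool_pos: [0.4152, -0.3305, 0.2661]
orientation: [-3.129, -0.271, 0.001]
force: [-0.4, 0.4, -1.8]
opening: 0.0604
gripper_force: 11.8
```

```bash
python3 - <<'E'
from h import *
robot.read_camera('top'); rows([.6464,.1248,.26],55,12); rows([.6464,.1248,.26],55,1)
E
```

```text
rows [[2.6, -3.4, 0.0], [2.8, -3.2, 0.0], [3.0, -3.0, 0.0], [3.2, -2.8, 0.0], [3.3, -2.6, 0.0], [3.5, -2.4, 0.0], [3.7, -2.2, 0.0], [3.8, -1.9, 0.0], [3.9, -1.7, 0.0], [4.0, -1.4, 0.0], [4.1, -1.1, 0.0], [4.2, -0.9, 0.0]] twist -0.066 | tcp [ 0.4149 -0.3302  0.2653] yaw 9.9 F [-0.2  0.1 -1.6] open 0.0601 t 21.7
rows [[30.6, -40.8, 0.6]] twist -0.787 | tcp [ 0.4149 -0.3302  0.2653] yaw 9.9 F [-0.2  0.1 -1.6] open 0.0601 t 21.7
```

apply_moves(
  delta_pos=[
    [2.6, -3.4, 0],
    [2.8, -3.2, 0],
    [3.0, -3.0, 0],
    [3.2, -2.8, 0],
    [3.3, -2.6, 0],
    [3.5, -2.4, 0],
    [3.7, -2.2, 0],
    [3.8, -1.9, 0],
  ],
  twist=[-0.066, -0.066, -0.066, -0.066, -0.066, -0.066, -0.066, -0.066],
)

```text
t: 22.72
tool_pos: [0.5703, -0.0265, 0.2645]
orientation: [-2.948, -1.081, 0.005]
force: [0.1, -0.9, -1.3]
opening: 0.0605
gripper_force: 11.8
```

apply_moves(
  delta_pos=[
    [3.9, -1.7, 0],
    [4.0, -1.4, 0],
    [4.1, -1.1, 0],
    [4.2, -0.9, 0],
    [0, 0, 0],
    [0, 0, 0],
  ],
  twist=[-0.066, -0.066, -0.066, -0.066, 0, 0],
)

```text
t: 23.48
tool_pos: [0.6464, 0.1239, 0.2647]
orientation: [-2.783, -1.457, 0.005]
force: [-0.7, 0.2, -1.4]
opening: 0.0604
gripper_force: 11.9
```

```bash
python3 - <<'E'
from h import *
robot.read_camera('top'); plan([.6464,.1248,.093],55)
E
```

```text
shift-then-turn [ 0.13 -0.07 17.23] turn-then-shift [ 0.13 -0.07 17.23] twist rad 0.004 tcp [0.6466 0.1234 0.2653] yaw 55.2 q6 0.72
```

apply_moves(
  delta_pos=[
    [0.1, -0.1, 4],
    [0, 0, 5],
    [0, 0, 4],
    [0, 0, 1.6],
    [0, 0, 0.9],
    [0, 0, 0.6],
    [0, 0, 0.6],
    [0, 0, 0.3],
  ],
  twist=[0, 0, 0, 0, 0, 0, 0, 0],
)

```text
t: 24.52
tool_pos: [0.6475, 0.1257, 0.0972]
orientation: [2.783, 1.457, 0.002]
force: [-0.0, -0.2, -1.3]
opening: 0.0599
gripper_force: 11.9
```

apply_moves(
  delta_pos=[
    [0, 0, 0.1],
    [0, 0, 0],
    [0, 0, 0],
  ],
  twist=[0, 0, 0],
)

```text
t: 24.9
tool_pos: [0.6472, 0.1257, 0.0959]
orientation: [2.783, 1.457, 0.001]
force: [-0.1, 1.0, -1.9]
opening: 0.0604
gripper_force: 11.9
```

apply_moves(
  delta_pos=[
    [-0.1, 0, 0.2],
    [0, 0, 0],
    [0, 0, 0],
  ],
  twist=[0, 0, 0],
)

```text
t: 25.28
tool_pos: [0.6469, 0.125, 0.0943]
orientation: [2.783, 1.457, 0.002]
force: [-0.7, 0.9, 3.7]
opening: 0.0604
gripper_force: 11.9
```

apply_moves(
  delta_pos=[
    [0, 0, 0],
    [0, 0, 0],
    [0, 0, 0],
    [0, 0, -2],
    [0, 0, -3],
    [0, 0, -5],
    [0, 0, -5],
    [0, 0, -4],
  ],
  twist=[0, 0, 0, 0, 0, 0, 0, 0],
  gripper=8.0,
)

```text
t: 26.28
tool_pos: [0.6469, 0.1249, 0.2883]
orientation: [2.782, 1.457, 0.006]
force: [0.8, -0.4, 0.2]
opening: 0.0801
gripper_force: 0.0
```

```bash
python3 - <<'E'
from h import *
robot.read_camera('top'); rows([.545,-.265,.30],10,8); rows([.545,-.265,.30],-10,8)
E
```

```text
rows [[-4.7, 1.7, -0.1], [-4.6, 2.2, -0.1], [-4.3, 2.6, -0.1], [-4.0, 3.0, -0.1], [-3.7, 3.4, -0.1], [-3.4, 3.8, -0.1], [-3.0, 4.1, -0.1], [-2.6, 4.3, -0.0]] twist 0.099 | tcp [0.6486 0.125  0.2949] yaw 55.3 F [ 1.2 -0.3  3.3] open 0.08 t 26.3
rows [[-4.7, 1.7, -0.1], [-4.5, 2.4, -0.1], [-4.1, 3.0, -0.1], [-3.6, 3.5, -0.1], [-3.1, 4.0, -0.1], [-2.5, 4.4, -0.0], [-1.8, 4.7, -0.0], [-1.1, 4.9, -0.0]] twist 0.142 | tcp [0.6486 0.125  0.2949] yaw 55.3 F [ 1.2 -0.3  3.3] open 0.08 t 26.3
```

apply_moves(
  delta_pos=[
    [-4.7, 1.7, 0],
    [-4.5, 2.4, 0],
    [-4.1, 3.0, 0],
    [-3.6, 3.5, 0],
    [-3.1, 4.0, 0],
    [-2.5, 4.4, 0],
    [-1.8, 4.4, 0],
    [-1.1, 1.0, 0],
  ],
  twist=[0.142, 0.142, 0.142, 0.142, 0.142, 0.142, 0.142, 0.142],
  gripper=4.6,
)

```text
t: 27.32
tool_pos: [0.5434, -0.2266, 0.2849]
orientation: [3.128, -0.281, 0.002]
force: [0.7, 0.5, -0.6]
opening: 0.0462
gripper_force: 0.0
```

apply_moves(
  delta_pos=[
    [0, 0, 0],
    [0, 0, 0],
  ],
  twist=[0, 0],
)

```text
t: 27.58
tool_pos: [0.5447, -0.223, 0.2844]
orientation: [3.13, -0.263, 0.002]
force: [0.1, -0.7, -0.4]
opening: 0.0458
gripper_force: 0.0
```

```bash
sed -i "s/(V<85)/(V<100)\&(S<110)/" find.py; cat > tubes.py <<'E'
from find import *
import sys
c=cam('wrist'); pickle.dump(c,open(sys.argv[1],'wb')); print('cam',(-c['R'].T@c['t']).round(3))
for n,col,X in(('green','g',(.5756,-.1868,.101)),('black','b',(.6365,-.1974,.101))):
    u,v=proj(c,X); e=blob(c,capmask(c,col),u,v,18)
    print(n,(round(u),round(v)), e and (e[0].round(1),e[1],e[2],plane(c,*e[0],.101).round(4),plane(c,*e[0],.095).round(4)))
plan([.5756,-.1868,.15],-10)
E
python3 tubes.py t1.pkl
python3 - <<'E'
from find import *
c=pickle.load(open('t1.pkl','rb'));u,v=proj(c,(.605,-.20,.07));save(c,'t1.png',crop=(int(u-70),int(max(v-60,0)),int(u+70),int(v+60)),k=4.5);print(int(u-70),int(max(v-60,0)))
E
```

```text
cam [ 0.617 -0.235  0.426]
green (240, 170) (array([241.5, 168.4]), (23.585067749023438, 25.049705505371094), np.int32(472), array([ 0.5764, -0.1887,  0.101 ]), array([ 0.5757, -0.1879,  0.095 ]))
black (239, 108) (array([241. , 108.3]), (22.646272659301758, 23.916746139526367), np.int32(431), array([ 0.6361, -0.1992,  0.101 ]), array([ 0.6365, -0.1985,  0.095 ]))
shift-then-turn [ 2.43 -4.06 13.42] turn-then-shift [ 2.4  -4.08 13.42] twist rad 0.007 tcp [ 0.5448 -0.2228  0.2842] yaw -9.6 q6 1.26
180 77
```

View pics/t1.png

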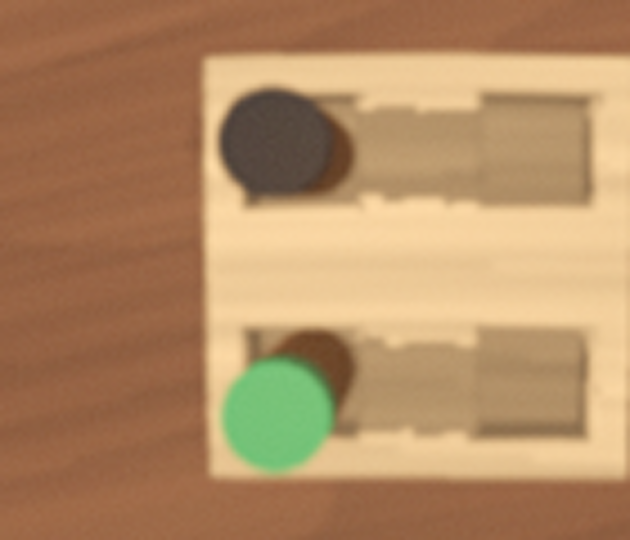

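The close view shows black cap (275,140) and green cap (278,413) in the left-hand holes, the right holes empty. I'll grip the green tube first.

apply_moves(
  delta_pos=[
    [1.2, -2.0, 4],
    [1.2, -2.0, 4.5],
    [0, 0, 4.5],
    [0, 0, 4],
    [0, 0, 2.5],
    [0, 0, 1.7],
    [0, 0, 0],
    [0, 0, 0],
  ],
  twist=[0, 0, 0, 0, 0, 0, 0, 0],
)

```text
t: 28.62
tool_pos: [0.5758, -0.1885, 0.0731]
orientation: [3.13, -0.267, 0.003]
force: [0.9, -1.9, -0.2]
opening: 0.046
gripper_force: 0.0
```

apply_moves(
  delta_pos=[
    [0, 0, 0],
    [0, 0, 0],
    [0, 0, 0],
    [0, 0, 0],
    [0, 0, 0],
  ],
  twist=[0, 0, 0, 0, 0],
  gripper=1.5,
  squeeze=10,
)

```text
t: 29.25
tool_pos: [0.5751, -0.1886, 0.0723]
orientation: [3.13, -0.269, 0.002]
force: [-0.8, 0.1, 6.1]
opening: 0.025
gripper_force: 10.0
```

apply_moves(
  delta_pos=[
    [0, 0, -1],
    [0, 0, -2],
    [0, 0, -4],
    [0, 0, -5],
    [0, 0, -4],
    [0, 0, 0],
    [0, 0, 0],
  ],
  twist=[0, 0, 0, 0, 0, 0, 0],
)

```text
t: 30.12
tool_pos: [0.5745, -0.1882, 0.2317]
orientation: [3.13, -0.269, -0.0]
force: [0.4, 0.1, -0.9]
opening: 0.0249
gripper_force: 10.0
```

```bash
python3 - <<'E'
from find import *
c=cam('wrist'); s=robot.read_state()
u,v=proj(c,(*s['tool_pos'][:2],s['tool_pos'][2]+.03)); e=blob(c,capmask(c,'g'),u,v,40); print((u,v),e and (e[0],e[1],e[2], plane(c,*e[0],s['tool_pos'][2]+.029)))
rows([.5507,.1185,.22],115,12)
E
```

```text
(np.float64(279.4799698898668), np.float64(309.5645297814385)) (array([280.20065308, 289.59179688]), (51.80363464355469, 58.71347427368164), np.int32(1485), array([ 0.58277069, -0.18978671,  0.25955427]))
rows [[-0.6, -2.5, 0.1], [-0.2, -2.6, 0.1], [0.3, -2.5, 0.1], [0.8, -2.4, 0.1], [1.2, -2.3, 0.1], [1.6, -2.0, 0.1], [1.9, -1.7, 0.1], [2.2, -1.3, 0.1], [2.4, -0.9, 0.1], [2.5, -0.5, 0.1], [2.6, -0.0, 0.1], [2.5, 0.5, 0.1]] twist -0.182 | tcp [ 0.574  -0.188   0.2306] yaw -9.8 F [ 0.2  1.  -0.6] open 0.0249 t 30.2
```

apply_moves(
  delta_pos=[
    [-0.6, -2.5, 0],
    [-0.2, -2.6, 0],
    [0.3, -2.5, 0],
    [0.8, -2.4, 0],
    [1.2, -2.3, 0],
    [1.6, -2.0, 0],
    [1.9, -1.7, 0],
    [2.2, -1.3, 0],
  ],
  twist=[-0.182, -0.182, -0.182, -0.182, -0.182, -0.182, -0.182, -0.182],
)

```text
t: 31.18
tool_pos: [0.559, 0.0169, 0.2295]
orientation: [-2.508, -1.888, 0.004]
force: [-0.4, 0.1, -0.2]
opening: 0.0248
gripper_force: 10.0
```

apply_moves(
  delta_pos=[
    [2.4, -0.9, 0],
    [2.5, -0.5, 0],
    [2.6, 0, 0],
    [2.5, 0.5, 0],
    [0, 0, 0],
    [0, 0, 0],
  ],
  twist=[-0.182, -0.182, -0.182, -0.182, 0, 0],
)

```text
t: 31.92
tool_pos: [0.5518, 0.1179, 0.2304]
orientation: [-1.683, -2.651, 0.003]
force: [0.2, -0.2, -0.6]
opening: 0.0249
gripper_force: 10.0
```

```bash
python3 - <<'E'
from dial import *
c=cam('wrist'); pickle.dump(c,open('d3.pkl','wb'))
plan([.551,.1178,.145],115)
o=comps(c)
for n in o:
    for e in o[n]: print(n,np.round(e,2),plane(c,e[0],e[1],.031).round(4))
E
```

```text
shift-then-turn [ 0.06 -0.07  8.57] turn-then-shift [ 0.06 -0.07  8.57] twist rad 0.003 tcp [0.552  0.1176 0.2307] yaw 115.2 q6 -0.32
red [3.5479e+02 6.8260e+01 6.1000e-01 6.8800e+02] [0.5674 0.269  0.031 ]
red [4.0142e+02 1.0513e+02 2.3000e-01 2.7200e+02] [0.6307 0.2585 0.031 ]
yellow [2.7897e+02 1.9008e+02 6.7000e-01 8.3500e+02] [0.5518 0.116  0.031 ]
blue [4.1366e+02 1.9283e+02 7.9000e-01 8.4300e+02] [0.691  0.1794 0.031 ]
blue [3.5393e+02 2.1263e+02 1.6000e-01 9.4000e+01] [0.6377 0.1287 0.031 ]
```

apply_moves(
  delta_pos=[
    [0.1, -0.1, 3],
    [0, 0, 4],
    [0, 0, 2],
    [0, 0, 1.2],
    [0, 0, 0],
    [0, 0, 0],
  ],
  twist=[0, 0, 0, 0, 0, 0],
)

```text
t: 32.72
tool_pos: [0.5521, 0.1189, 0.1311]
orientation: [1.68, 2.653, 0.002]
force: [1.5, -0.0, -0.5]
opening: 0.0249
gripper_force: 10.0
```

apply_moves(
  delta_pos=[
    [0, 0, 0.5],
    [0, 0, 0.5],
    [0, 0, 0.5],
    [0, 0, 0],
    [0, 0, 0],
  ],
  twist=[0, 0, 0, 0, 0],
)

```text
t: 33.35
tool_pos: [0.5511, 0.1189, 0.1146]
orientation: [-1.68, -2.654, 0.0]
force: [-0.5, 0.5, 0.1]
opening: 0.025
gripper_force: 10.0
```

apply_moves(
  delta_pos=[
    [0, 0, 0.7],
    [0, 0, 0.7],
    [0, 0, 0.5],
    [0, 0, 0.2],
    [0, 0, 0],
    [0, 0, 0],
  ],
  twist=[0, 0, 0, 0, 0, 0],
)

```text
t: 34.1
tool_pos: [0.5513, 0.1189, 0.0939]
orientation: [1.68, 2.654, 0.0]
force: [0.6, 0.3, -0.3]
opening: 0.0251
gripper_force: 10.0
```

apply_moves(
  delta_pos=[
    [0, 0, 0],
    [0, 0, 0],
    [0, 0, 0],
    [0, 0, -2],
    [0, 0, -4],
    [0, 0, -5],
    [0, 0, -5],
    [0, 0, -2],
  ],
  twist=[0, 0, 0, 0, 0, 0, 0, 0],
  gripper=4.6,
)

```text
t: 35.1
tool_pos: [0.5526, 0.1191, 0.2792]
orientation: [1.677, 2.65, 0.007]
force: [0.6, -0.7, -0.4]
opening: 0.0463
gripper_force: 0.0
```

```bash
python3 - <<'E'
from h import *
robot.read_camera('top'); rows([.59,-.20,.28],-10,12)
E
```

```text
rows [[-2.5, -0.9, 0.0], [-2.6, -0.4, 0.0], [-2.7, 0.1, 0.0], [-2.6, 0.6, 0.0], [-2.5, 1.0, 0.0], [-2.2, 1.5, 0.0], [-1.9, 1.9, 0.0], [-1.6, 2.2, 0.0], [-1.1, 2.4, 0.0], [-0.7, 2.6, 0.0], [-0.2, 2.7, 0.0], [0.3, 2.7, 0.0]] twist 0.182 | tcp [0.553  0.1191 0.2803] yaw 115.3 F [ 0.1 -0.3  2. ] open 0.0462 t 35.1
```

apply_moves(
  delta_pos=[
    [-2.5, -0.9, 0],
    [-2.6, -0.4, 0],
    [-2.7, 0.1, 0],
    [-2.6, 0.6, 0],
    [-2.5, 1.0, 0],
    [-2.2, 1.5, 0],
    [-1.9, 1.9, 0],
    [-1.6, 2.2, 0],
  ],
  twist=[0.182, 0.182, 0.182, 0.182, 0.182, 0.182, 0.182, 0.182],
)

```text
t: 36.15
tool_pos: [0.5748, -0.0946, 0.2719]
orientation: [-3.022, -0.854, 0.003]
force: [-0.1, 0.4, 0.4]
opening: 0.0459
gripper_force: 0.0
```

apply_moves(
  delta_pos=[
    [-1.1, 2.4, 0],
    [-0.7, 2.6, 0],
    [-0.2, 2.7, 0],
    [0.3, 2.7, 0],
    [0, 0, 0],
    [0, 0, 0],
  ],
  twist=[0.182, 0.182, 0.182, 0.182, 0, 0],
)

```text
t: 36.9
tool_pos: [0.5878, -0.2002, 0.2724]
orientation: [-3.129, 0.265, 0.003]
force: [0.0, 0.2, 1.0]
opening: 0.0465
gripper_force: 0.0
```

```bash
python3 tubes.py t2.pkl; python3 - <<'E'
from find import *
es=[]
for f in('t1.pkl','t2.pkl'):
    c=pickle.load(open(f,'rb')); e=blob(c,capmask(c,'b'),*proj(c,(.6365,-.198,.101)),18); es.append(ray(c,*e[0]))
print(tri(es).round(4)); plan([.6363,-.1988,.072],-10)
E
```

```text
cam [ 0.66  -0.213  0.413]
green (269, 209) None
black (269, 147) (array([270.1, 145.8]), (22.922121047973633, 24.34461212158203), np.int32(447), array([ 0.6375, -0.1986,  0.101 ]), array([ 0.6371, -0.1984,  0.095 ]))
shift-then-turn [-1.43 -1.07 12.28] turn-then-shift [-1.43 -1.06 12.28] twist rad 0.006 tcp [ 0.588  -0.1999  0.2728] yaw -9.7 q6 1.33
[ 0.6368 -0.1981  0.0908]
shift-then-turn [ 4.77 -0.9  20.08] turn-then-shift [ 4.76 -0.93 20.08] twist rad 0.006 tcp [ 0.588  -0.1999  0.2728] yaw -9.7 q6 1.33
```

apply_moves(
  delta_pos=[
    [2.4, -0.5, 4],
    [2.4, -0.5, 4],
    [0, 0, 4],
    [0, 0, 4],
    [0, 0, 2.5],
    [0, 0, 1.5],
    [0, 0, 0],
    [0, 0, 0],
  ],
  twist=[0, 0, 0, 0, 0, 0, 0, 0],
)

```text
t: 37.95
tool_pos: [0.6383, -0.1992, 0.0754]
orientation: [3.13, -0.268, 0.004]
force: [0.4, -0.5, 0.5]
opening: 0.0463
gripper_force: 0.0
```

apply_moves(
  delta_pos=[
    [0, 0, 0],
    [0, 0, 0],
    [0, 0, 0],
    [0, 0, 0],
    [0, 0, 0],
  ],
  twist=[0, 0, 0, 0, 0],
  gripper=1.5,
  squeeze=10,
)

```text
t: 38.58
tool_pos: [0.6377, -0.1993, 0.0743]
orientation: [3.13, -0.269, 0.002]
force: [-0.6, -0.3, 5.1]
opening: 0.0247
gripper_force: 10.0
```

apply_moves(
  delta_pos=[
    [0, 0, -1],
    [0, 0, -2],
    [0, 0, -4],
    [0, 0, -5],
    [0, 0, -4],
    [0, 0, 0],
    [0, 0, 0],
  ],
  twist=[0, 0, 0, 0, 0, 0, 0],
)

```text
t: 39.45
tool_pos: [0.6372, -0.199, 0.2338]
orientation: [3.13, -0.269, 0.0]
force: [0.5, 0.8, -1.2]
opening: 0.0247
gripper_force: 10.0
```

```bash
python3 - <<'E'
from find import *
robot.read_camera('top'); rows([.6848,.1793,.23],55,8)
E
```

```text
rows [[-0.2, -4.8, 0.0], [0.5, -4.7, 0.0], [1.1, -4.6, 0.0], [1.8, -4.4, 0.0], [2.4, -4.1, 0.0], [2.9, -3.8, 0.0], [3.4, -3.3, 0.0], [3.9, -2.8, 0.0]] twist -0.141 | tcp [ 0.6366 -0.1988  0.2325] yaw -9.8 F [-0.3  0.6 -2. ] open 0.0251 t 39.5
```

apply_moves(
  delta_pos=[
    [-0.2, -4.8, 0],
    [0.5, -4.7, 0],
    [1.1, -4.6, 0],
    [1.8, -4.4, 0],
    [2.4, -4.1, 0],
    [2.9, -3.8, 0],
    [3.4, -3.3, 0],
    [3.9, -2.8, 0],
  ],
  twist=[-0.141, -0.141, -0.141, -0.141, -0.141, -0.141, -0.141, -0.141],
)

```text
t: 40.5
tool_pos: [0.6856, 0.1799, 0.2312]
orientation: [-2.785, -1.452, 0.006]
force: [1.0, -0.5, -0.2]
opening: 0.0249
gripper_force: 10.0
```

apply_moves(
  delta_pos=[
    [0, 0, 0],
    [0, 0, 0],
    [0, 0, 0],
  ],
  twist=[0, 0, 0],
)

```text
t: 40.88
tool_pos: [0.6864, 0.1771, 0.2329]
orientation: [-2.79, -1.443, 0.002]
force: [-0.8, -0.2, -0.6]
opening: 0.0249
gripper_force: 10.0
```

```bash
python3 - <<'E'
from dial import *
c=cam('wrist'); pickle.dump(c,open('d4.pkl','wb'))
plan([.6848,.1793,.13],55)
o=comps(c)
for n in o:
    for e in o[n]: print(n,np.round(e,2),plane(c,e[0],e[1],.031).round(4))
E
```

```text
shift-then-turn [ 0.09 -0.27 10.32] turn-then-shift [ 0.09 -0.27 10.32] twist rad -0.005 tcp [0.6866 0.177  0.2332] yaw 54.7 q6 0.8
red [1.9547e+02 1.5669e+02 2.4000e-01 2.9300e+02] [0.6328 0.2587 0.031 ]
red [1.4439e+02 1.8985e+02 8.0000e-01 8.3700e+02] [0.5598 0.2662 0.031 ]
yellow [170.47 256.81   0.36 183.  ] [0.532  0.1852 0.031 ]
blue [2.7734e+02 1.9077e+02 5.7000e-01 6.3400e+02] [0.6831 0.1765 0.031 ]
```

apply_moves(
  delta_pos=[
    [0.1, -0.3, 3],
    [0, 0, 4],
    [0, 0, 2],
    [0, 0, 1.2],
    [0, 0, 0],
    [0, 0, 0],
  ],
  twist=[0, 0, 0, 0, 0, 0],
)

```text
t: 41.68
tool_pos: [0.6858, 0.1812, 0.1335]
orientation: [2.788, 1.446, 0.004]
force: [0.5, -0.2, -0.9]
opening: 0.0249
gripper_force: 10.0
```

```bash
python3 - <<'E'
from dial import *
robot.read_camera('top');plan([.6848,.1793,.115],55)
for k,(n,X) in enumerate((('yellow',(.5507,.1185)),('blue',(.6848,.1793)),('red',(.5651,.265)))):
    rs=[]
    for f in('d1.pkl','d2.pkl'):
        c=pickle.load(open(f,'rb'))
        for e in comps(c)[n]:
            if np.linalg.norm(plane(c,e[0],e[1],.031)[:2]-X)<.012: rs.append(ray(c,e[0],e[1]))
    print(n,X,len(rs),tri(rs).round(4))
E
```

```text
shift-then-turn [-0.23  0.03  1.86] turn-then-shift [-0.23  0.03  1.86] twist rad -0.003 tcp [0.6858 0.1813 0.1336] yaw 54.8 q6 0.8
yellow (0.5507, 0.1185) 2 [0.5507 0.1185 0.0469]
blue (0.6848, 0.1793) 2 [0.6846 0.1794 0.0485]
red (0.5651, 0.265) 2 [0.5653 0.2664 0.0417]
```

Sleeve triangulation agrees with the fit to 0.3 mm. I'll correct by -0.2 cm in tool x and lower.

apply_moves(
  delta_pos=[
    [-0.2, 0, 0],
    [0, 0, 0.5],
    [0, 0, 0.5],
    [0, 0, 0.5],
    [0, 0, 0],
    [0, 0, 0],
  ],
  twist=[0, 0, 0, 0, 0, 0],
)

```text
t: 42.48
tool_pos: [0.6836, 0.1795, 0.1166]
orientation: [2.789, 1.446, -0.0]
force: [0.5, 0.6, 0.2]
opening: 0.0247
gripper_force: 10.0
```

apply_moves(
  delta_pos=[
    [0, 0, 0.7],
    [0, 0, 0.7],
    [0, 0, 0.6],
    [0, 0, 0.3],
    [0, 0, 0],
    [0, 0, 0],
  ],
  twist=[0, 0, 0, 0, 0, 0],
)

```text
t: 43.22
tool_pos: [0.6836, 0.1797, 0.0941]
orientation: [-2.789, -1.446, -0.0]
force: [-2.5, 0.8, 4.6]
opening: 0.0251
gripper_force: 10.0
```

apply_moves(
  delta_pos=[
    [0, 0, 0],
    [0, 0, 0],
    [0, 0, 0],
    [0, 0, -2],
    [0, 0, -4],
    [0, 0, -6],
    [0, 0, -6],
    [0, 0, -5],
  ],
  twist=[0, 0, 0, 0, 0, 0, 0, 0],
  gripper=4.6,
)

```text
t: 44.22
tool_pos: [0.6838, 0.1795, 0.3289]
orientation: [2.788, 1.446, 0.006]
force: [0.4, 0.6, -0.3]
opening: 0.0462
gripper_force: 0.0
```

apply_moves(
  delta_pos=[
    [0, 0, 0],
    [0, 0, 0],
    [0, 0, 0],
    [0, 0, 0],
    [0, 0, 0],
    [0, 0, 0],
    [0, 0, 0],
    [0, 0, 0],
  ],
  twist=[-0.182, -0.182, -0.182, -0.182, -0.182, -0.182, -0.182, -0.182],
)

```text
t: 45.22
tool_pos: [0.6836, 0.1795, 0.3256]
orientation: [1.11, 2.937, 0.001]
force: [0.7, -0.1, -0.1]
opening: 0.0458
gripper_force: 0.0
```

apply_moves(
  delta_pos=[
    [0, 0, 0],
    [0, 0, 0],
    [0, 0, 0],
    [0, 0, 0],
    [0, 0, 0],
    [0, 0, 0],
  ],
  twist=[-0.182, -0.182, -0.182, -0.182, 0, 0],
)

```text
t: 45.98
tool_pos: [0.6836, 0.1795, 0.3246]
orientation: [0.008, 3.141, 0.0]
force: [-0.7, 1.7, 0.8]
opening: 0.0458
gripper_force: 0.0
```

```bash
python3 - <<'E'
from find import *
c=cam('wrist'); pickle.dump(c,open('d5.pkl','wb')); 
P=np.array([proj(c,(.6+.155*np.cos(t),.188+.155*np.sin(t),.012)) for t in np.arange(0,6.3,.2)]); print(P.min(0),P.max(0))
x0,y0=np.maximum(P.min(0).astype(int)-5,0); x1,y1=np.minimum(P.max(0).astype(int)+5,[560,420]); k=min(800/(x1-x0),600/(y1-y0)); save(c,'d5.png',crop=(x0,y0,x1,y1),k=k)
for n,X in dict(cupY=(.5227,.1789,.086),cupB=(.6464,.1248,.086),tubeY=(.5507,.1185,.121),tubeB=(.6848,.1793,.121)).items(): print(n,((proj(c,X)-[x0,y0])*k).round())
rows([.4985,.2454,.20],180,6)
E
```

```text
[177.08501166   5.8900299 ] [393.72172674 219.70594344]
cupY [286. 121.]
cupB [164. 403.]
tubeY [133. 174.]
tubeB [289. 504.]
rows [[3.1, 1.1, 2.1], [3.1, 1.1, 2.1], [3.1, 1.1, 2.1], [3.1, 1.1, 2.1], [3.1, 1.1, 2.1], [3.1, 1.1, 2.1]] twist -0.001 | tcp [0.6836 0.1795 0.3243] yaw 179.8 F [ 0.4 -0.2  0.7] open 0.0463 t 46.0
```

View pics/d5.png

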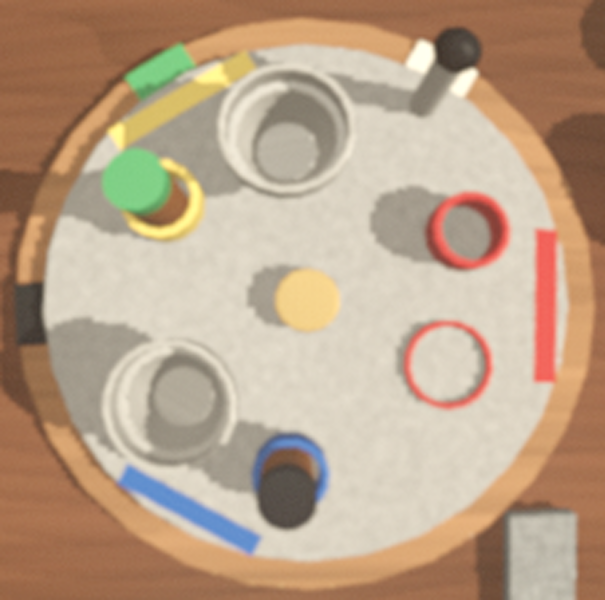

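```bash
python3 - <<'E'
from dial import *
c=pickle.load(open('d5.pkl','rb')); k=600/224
print('k',k,'cam',(-c['R'].T@c['t']).round(4))
for n,(u,v),zs in(('cupY',(286,129),(.086,.076,.066)),('cupB',(170,402),(.086,.076,.066)),('tubeY',(138,182),(.121,.111,.101)),('tubeB',(288,495),(.121,.111,.101)),('redring',(448,364),(.031,)),('hub',(308,300),(.04,)),('ball',(458,49),(.132,.12)),('redsleeve',(468,231),(.056,.041))):
    print(n,[plane(c,172+u/k,v/k,z)[:2].round(4).tolist() for z in zs])
fit([c])
E
```

```text
k 2.6785714285714284 cam [0.6118 0.1795 0.4656]
cupY [[0.5262, 0.1788], [0.5239, 0.1787], [0.5217, 0.1787]]
cupB [[0.6461, 0.1275], [0.647, 0.1261], [0.6479, 0.1247]]
tubeY [[0.5541, 0.1207], [0.5525, 0.1189], [0.5508, 0.1172]]
tubeB [[0.6811, 0.179], [0.6831, 0.179], [0.6851, 0.179]]
redring [[0.6319, 0.2593]]
hub [[0.601, 0.189]]
ball [[0.5013, 0.2453], [0.4973, 0.2476]]
redsleeve [[0.5669, 0.2638], [0.5653, 0.2669]]
axis [0.5993 0.1874] ang 65.65 res mm [(0, [-0.0, -0.0])]
```

The view agrees with the plan. Both cups are seated, at (286,129) and (170,402), and both tubes stand in the sleeves, green at (138,182) and black at (288,495); the handle ball is at (458,49). The apparent inward shifts come from the visible band and cap sides. Next I'll grip the handle ball.

apply_moves(
  delta_pos=[
    [3.1, 1.1, 2.1],
    [3.1, 1.1, 2.1],
    [3.1, 1.1, 2.1],
    [3.1, 1.1, 2.1],
    [3.1, 1.1, 2.1],
    [3.1, 1.2, 2.1],
    [0, 0, 0],
    [0, 0, 0],
  ],
  twist=[0, 0, 0, 0, 0, 0, 0, 0],
)

```text
t: 47.02
tool_pos: [0.4986, 0.2467, 0.1987]
orientation: [0.003, 3.14, 0.001]
force: [-0.3, -0.9, 0.8]
opening: 0.0462
gripper_force: 0.0
```

```bash
python3 - <<'E'
from find import *
c=cam('wrist'); s=robot.read_state()
u,v=proj(c,(.498,.246,.132)); e=blob(c,capmask(c,'b'),u,v,26); print((u,v),e and (e[0],e[1],e[2],plane(c,*e[0],.132).round(4)))
H,S,V=hsv(c); print(V[int(v),int(u)],S[int(v),int(u)])
plan([.498,.246,.133],180)
E
```

```text
(np.float64(279.06416196170863), np.float64(227.67089111069598)) (array([279.59292603, 222.96339417]), (24.34590721130371, 26.232772827148438), np.int32(465), array([0.4947, 0.2464, 0.132 ]))
94 49
shift-then-turn [ 0.12 -0.06  6.61] turn-then-shift [ 0.12 -0.06  6.61] twist rad -0.002 tcp [0.4991 0.2466 0.1991] yaw 179.9 q6 -1.2
```

apply_moves(
  delta_pos=[
    [0.2, -0.1, 3],
    [0, 0, 2.5],
    [0, 0, 1.1],
    [0, 0, 0],
    [0, 0, 0],
  ],
  twist=[0, 0, 0, 0, 0],
)

```text
t: 47.7
tool_pos: [0.4967, 0.2458, 0.1331]
orientation: [0.002, 3.14, 0.001]
force: [0.8, 0.3, -0.4]
opening: 0.0458
gripper_force: 0.0
```

apply_moves(
  delta_pos=[
    [0, 0, 0],
    [0, 0, 0],
    [0, 0, 0],
    [0, 0, 0],
    [0, 0, 0],
  ],
  twist=[0, 0, 0, 0, 0],
  gripper=0.8,
  squeeze=15,
)

```text
t: 48.32
tool_pos: [0.4955, 0.2458, 0.1318]
orientation: [-0.001, -3.141, -0.0]
force: [-1.1, 1.3, 1.7]
opening: 0.0132
gripper_force: 15.0
```

```bash
python3 - <<'E'
from h import *
robot.read_camera('top'); s=robot.read_state(); p=np.array(s['tool_pos']); print(p,s['opening'],np.round(s['force'],1))
C=np.array([.6002,.1876]); a0=np.arctan2(p[1]-C[1],p[0]-C[0]); r=np.linalg.norm(p[:2]-C); print(np.degrees(a0),r)
M=Ro.from_rotvec(s['orientation']).as_matrix(); pr=p.copy()
for i in range(1,17):
    a=a0+np.radians(61)*i/16; q=np.array([*(C+r*np.array([np.cos(a),np.sin(a)])),p[2]]); print((M.T@(q-pr)*100).round(2)[:2],end=' '); pr=q
E
```

```text
[0.49556839 0.24577709 0.13179771] 0.013232993318097883 [-1.7  0.9  2.2]
150.92513913169876 0.1197177884149181
[ 0.36 -0.71] [ 0.32 -0.73] [ 0.27 -0.75] [ 0.22 -0.77] [ 0.16 -0.78] [ 0.11 -0.79] [ 0.06 -0.79] [ 0.01 -0.8 ] [-0.05 -0.8 ] [-0.1  -0.79] [-0.15 -0.78] [-0.2  -0.77] [-0.25 -0.75] [-0.3  -0.74] [-0.35 -0.71] [-0.4  -0.69]
```

apply_moves(
  delta_pos=[
    [0.35, -0.7, 0],
    [0.3, -0.75, 0],
    [0.25, -0.75, 0],
    [0.2, -0.75, 0],
    [0.15, -0.8, 0],
    [0.1, -0.8, 0],
    [0.05, -0.8, 0],
    [0, -0.8, 0],
  ],
  twist=[0, 0, 0, 0, 0, 0, 0, 0],
)

```text
t: 49.38
tool_pos: [0.4815, 0.1837, 0.1318]
orientation: [0.001, 3.141, 0.0]
force: [0.9, 0.9, 1.4]
opening: 0.0132
gripper_force: 15.0
```

apply_moves(
  delta_pos=[
    [-0.05, -0.8, 0],
    [-0.1, -0.8, 0],
    [-0.15, -0.8, 0],
    [-0.2, -0.75, 0],
    [-0.25, -0.75, 0],
    [-0.3, -0.7, 0],
    [-0.35, -0.7, 0],
    [-0.4, -0.7, 0],
  ],
  twist=[0, 0, 0, 0, 0, 0, 0, 0],
)

```text
t: 50.38
tool_pos: [0.4996, 0.1241, 0.1318]
orientation: [-0.001, -3.141, -0.001]
force: [-2.7, 2.5, 5.8]
opening: 0.0135
gripper_force: 15.0
```

apply_moves(
  delta_pos=[
    [0, 0, 0],
    [0, 0, 0],
  ],
  twist=[0, 0],
)

```text
t: 50.62
tool_pos: [0.4996, 0.1241, 0.1318]
orientation: [-0.001, -3.141, -0.001]
force: [-1.6, 0.3, 5.9]
opening: 0.0131
gripper_force: 15.0
```

apply_moves(
  delta_pos=[
    [0, 0, 0],
    [0, 0, 0],
    [0, 0, 0],
    [0, 0, -3],
    [0, 0, -5],
    [0, 0, -6],
    [0, 0, -6],
    [0, 0, 0],
  ],
  twist=[0, 0, 0, 0, 0, 0, 0, 0],
  gripper=4.6,
)

```text
t: 51.62
tool_pos: [0.5018, 0.1245, 0.338]
orientation: [0.001, 3.131, 0.002]
force: [0.5, 0.5, -1.5]
opening: 0.0462
gripper_force: 0.0
```

```bash
python3 - <<'E'
from h import *
robot.read_camera('top'); rows([.56,.06,.33],95,8)
E
```

```text
rows [[-0.7, -0.8, 0.1], [-0.9, -0.7, 0.1], [-1.0, -0.5, 0.1], [-1.1, -0.3, 0.1], [-1.1, -0.1, 0.1], [-1.1, 0.1, 0.1], [-1.0, 0.3, 0.1], [-1.0, 0.5, 0.1]] twist 0.185 | tcp [0.5007 0.1243 0.3345] yaw 180.0 F [ 0.5  0.2 -0.5] open 0.0461 t 51.7
```

apply_moves(
  delta_pos=[
    [-0.7, -0.8, 0],
    [-0.9, -0.7, 0],
    [-1.0, -0.5, 0],
    [-1.1, -0.3, 0],
    [-1.1, -0.1, 0],
    [-1.1, 0.1, 0],
    [-1.0, 0.3, 0],
    [-1.0, 0.5, 0],
  ],
  twist=[0.185, 0.185, 0.185, 0.185, 0.185, 0.185, 0.185, 0.185],
)

```text
t: 52.68
tool_pos: [0.5583, 0.0584, 0.329]
orientation: [-2.124, -2.31, 0.004]
force: [-0.1, -0.1, 0.3]
opening: 0.0461
gripper_force: 0.0
```

apply_moves(
  delta_pos=[
    [0, 0, 0],
    [0, 0, 0],
  ],
  twist=[0, 0],
)

```text
t: 52.92
tool_pos: [0.5583, 0.0589, 0.3303]
orientation: [-2.113, -2.322, 0.002]
force: [-0.6, -0.2, 0.2]
opening: 0.0461
gripper_force: 0.0
```

```bash
python3 - <<'E'
from dial import *
c=cam('wrist'); pickle.dump(c,open('d6.pkl','wb'))
P=np.array([proj(c,(.6+.155*np.cos(t),.188+.155*np.sin(t),.012)) for t in np.arange(0,6.3,.2)])
x0,y0=np.maximum(P.min(0).astype(int)-5,0); x1,y1=np.minimum(P.max(0).astype(int)+5,[560,420]); k=min(800/(x1-x0),600/(y1-y0)); save(c,'d6.png',crop=(x0,y0,x1,y1),k=k)
o=comps(c)
for e in o['red']: P=plane(c,e[0],e[1],.031); print(np.round(e,2),P.round(4),'angle',np.degrees(np.arctan2(P[1]-.1876,P[0]-.6002)),np.hypot(P[1]-.1876,P[0]-.6002))
# expected places at +60 deg: mid-band of cups, mid-cap of tubes
for n,r,a,z in(('cupY',.078,246.4,.075),('cupB',.078,6.4,.075),('tubeY',.085,294.4,.108),('tubeB',.085,54.4,.108)):
    X=(.6002+r*np.cos(np.radians(a)),.1876+r*np.sin(np.radians(a)),z); print(n,((proj(c,X)-[x0,y0])*k).round(),proj(c,X).round(1))
for n,col,a in(('green','g',294.4),('black','b',54.4)):
    X=(.6002+.085*np.cos(np.radians(a)),.1876+.085*np.sin(np.radians(a)),.115); e=blob(c,capmask(c,col),*proj(c,X),18); print(n,e and (e[0],plane(c,*e[0],.108).round(4),np.round(X,4)))
rows([.40,-.145,.28],8,8)
E
```

```text
[2.8941e+02 3.6310e+01 1.9000e-01 1.4500e+02] [0.5529 0.2488 0.031 ] angle 127.68085229820095 0.07736837989799232
[256.86  70.38   0.48 304.  ] [0.5142 0.1969 0.031 ] angle 173.81311708167368 0.08648007561841074
cupY [274. 409.] [293.1 134.3]
cupB [558. 250.] [386.2  82. ]
tubeY [453. 449.] [351.8 147.3]
tubeB [527.  78.] [376.   25.5]Traceback (most recent call last):
  File "<stdin>", line 11, in <module>
NameError: name 'blob' is not defined
```

View pics/d6.png

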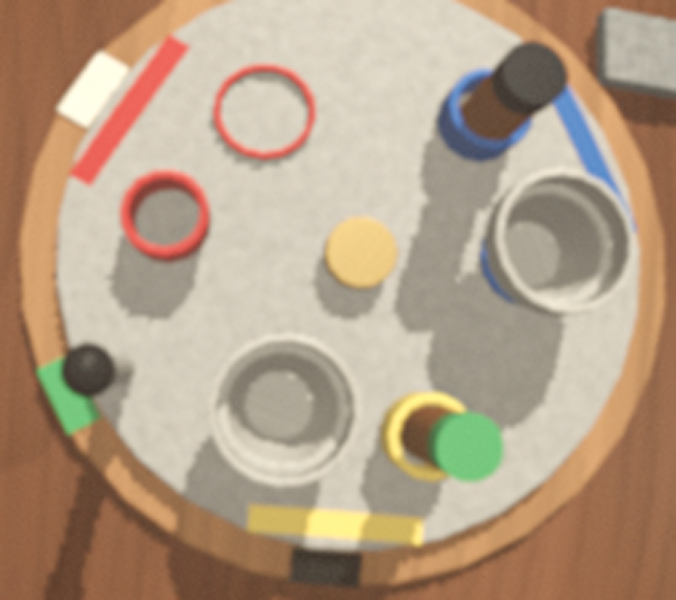

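The dial sits at about 61° on the green mark, with handle ball at (88,370) by the green mark. Both cups, at (284,410) and (562,242), and both tubes rode along upright. Next is the cover.

```bash
python3 - <<'E'
from h import *
rows([.40,-.145,.28],8,8)
E
```

```text
rows [[-2.4, -2.2, 0.6], [-2.7, -1.7, 0.6], [-3.0, -1.2, 0.6], [-3.2, -0.6, 0.6], [-3.2, 0.0, 0.6], [-3.2, 0.6, 0.6], [-3.0, 1.2, 0.6], [-2.7, 1.8, 0.6]] twist 0.191 | tcp [0.5584 0.059  0.3308] yaw 95.4 F [-0.1  0.5  0.3] open 0.046 t 53.0
```

apply_moves(
  delta_pos=[
    [-2.4, -2.2, 0.6],
    [-2.7, -1.7, 0.6],
    [-3.0, -1.2, 0.6],
    [-3.2, -0.6, 0.6],
    [-3.2, 0.0, 0.6],
    [-3.2, 0.6, 0.6],
    [-3.0, 1.2, 0.6],
    [-2.7, 1.8, 0.6],
  ],
  twist=[0.185, 0.185, 0.185, 0.185, 0.185, 0.185, 0.185, 0.185],
  gripper=6.0,
)

```text
t: 53.98
tool_pos: [0.4022, -0.148, 0.2834]
orientation: [3.129, 0.279, 0.0]
force: [0.8, 0.3, -0.1]
opening: 0.06
gripper_force: 0.0
```

apply_moves(
  delta_pos=[
    [0, 0, 0],
    [0, 0, 0],
  ],
  twist=[0, 0],
)

```text
t: 54.22
tool_pos: [0.4033, -0.1472, 0.2838]
orientation: [-3.128, -0.289, -0.001]
force: [0.3, -0.4, 0.0]
opening: 0.0594
gripper_force: 0.0
```

```bash
python3 - <<'E'
from find import *
c=cam('wrist'); pickle.dump(c,open('m1.pkl','wb')); H,S,V=hsv(c)
for f in ('q1.pkl','q2.pkl','m1.pkl'):
    a=pickle.load(open(f,'rb')); print(f,circ(a,(.4637,-.1446,.051),.012))
u,v=proj(c,(.464,-.1446,.051)); print(u,v); save(c,'m1.png',crop=(int(u)-90,max(int(v)-70,0),int(u)+90,int(v)+70),k=4)
print('pile',[ (z,circ(c,(.416,-.329,z),.030)) for z in(.082,.087)])
plan([.464,-.1446,.12],8)
E
```

```text
q1.pkl (array([ 0.4623, -0.1452]), np.float64(0.0113), 72, np.float64(0.25))
q2.pkl (array([ 0.4623, -0.1452]), np.float64(0.0114), 72, np.float64(0.21))
m1.pkl (array([ 0.4608, -0.1352]), np.float64(0.0145), 49, np.float64(1.79))
287.54133888137045 132.13768334210798
pile [(0.082, (array([ 0.4154, -0.3316]), np.float64(0.0307), 72, np.float64(0.32))), (0.087, (array([ 0.4163, -0.3288]), np.float64(0.0303), 72, np.float64(0.24)))]
shift-then-turn [ 5.99  0.88 16.39] turn-then-shift [ 6.02  0.61 16.39] twist rad 0.045 tcp [ 0.4034 -0.147   0.2839] yaw 10.6 q6 0.92
```

View pics/m1.png

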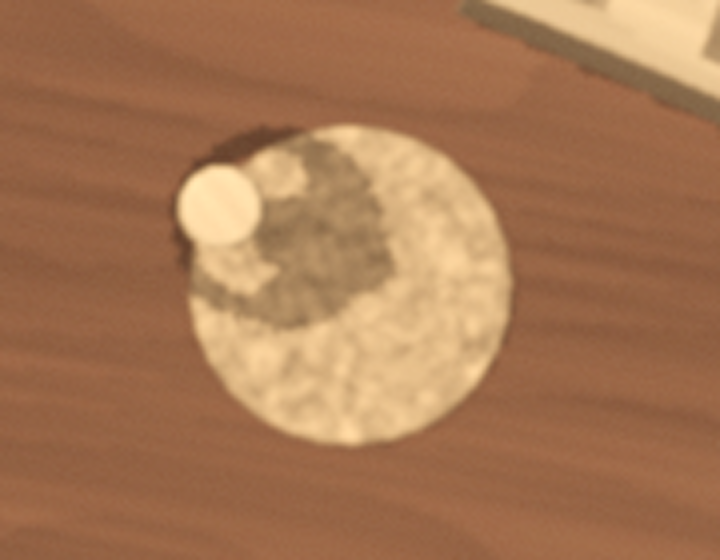

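The cover has been knocked aside: its knob is now at crop (219,205), near the mat's edge. The pile hasn't moved. I've now viewed 15 pictures, one over the 14 allowed, so I'll use numbers only from here.

```bash
python3 - <<'E'
from find import *
c=pickle.load(open('m1.pkl','rb'))
P=plane(c,197+219/4,62+205/4,.051); print(P)
for z in(.045,.048,.051): print(z,circ(c,(P[0],P[1],z),.012))
print('dist to mat',np.hypot(P[0]-.461,P[1]+.143))
t,s=cam('top'),cam('side')
for k in(t,s):
    u,v=proj(k,P); e=blob(k,woodmask(k),u,v,8,5); print(k['n'],u.round(1),v.round(1),e and (e[0].round(1),e[1],e[2]))
plan([P[0],P[1],.12],8)
E
```

```text
[ 0.4780887  -0.10050686  0.051     ]
0.045 (array([ 0.4781, -0.0994]), np.float64(0.0118), 72, np.float64(0.31))
0.048 (array([ 0.478 , -0.0997]), np.float64(0.0118), 72, np.float64(0.23))
0.051 (array([ 0.478, -0.1  ]), np.float64(0.0116), 72, np.float64(0.38))
dist to mat 0.04580054951749916
top 312.8 227.5 (array([313.2, 229.2]), (8.87832260131836, 11.507041931152344), np.int32(68))
side 279.8 255.2 (array([279. , 257.4]), (8.589873313903809, 10.226119995117188), np.int32(74))
shift-then-turn [ 8.18 -3.21 16.39] turn-then-shift [ 8.03 -3.56 16.39] twist rad 0.044 tcp [ 0.4035 -0.147   0.2839] yaw 10.5 q6 0.92
```

apply_moves(
  delta_pos=[
    [2.7, -1.1, 4],
    [2.7, -1.1, 4],
    [2.8, -1.1, 4],
    [0, 0, 3],
    [0, 0, 0],
    [0, 0, 0],
  ],
  twist=[0, 0, 0, 0, 0, 0],
)

```text
t: 55.12
tool_pos: [0.4784, -0.1004, 0.135]
orientation: [3.128, 0.285, 0.002]
force: [0.0, 0.0, 0.6]
opening: 0.0597
gripper_force: 0.0
```

```bash
python3 - <<'E'
from find import *
c=cam('wrist'); pickle.dump(c,open('m2.pkl','wb'))
for z in(.048,.051,.054): print(z,circ(c,(.478,-.0998,z),.012))
plan([.478,-.0998,.052])
E
```

```text
0.048 (array([ 0.4777, -0.1001]), np.float64(0.0121), 72, np.float64(0.29))
0.051 (array([ 0.4786, -0.0999]), np.float64(0.0118), 72, np.float64(0.24))
0.054 (array([ 0.4798, -0.0997]), np.float64(0.0118), 72, np.float64(0.25))
shift-then-turn [-0.08 -0.12  8.36] turn-then-shift [-0.08 -0.12  8.36] twist rad 0.0 tcp [ 0.4788 -0.1007  0.1356] yaw 10.4 q6 1.08
```

apply_moves(
  delta_pos=[
    [0, -0.1, 3],
    [0, 0, 3],
    [0, 0, 1.5],
    [0, 0, 0.8],
    [0, 0, 0],
    [0, 0, 0],
  ],
  twist=[0, 0, 0, 0, 0, 0],
)

```text
t: 55.92
tool_pos: [0.4784, -0.0998, 0.0518]
orientation: [3.128, 0.283, 0.003]
force: [0.4, -0.1, -0.1]
opening: 0.0599
gripper_force: 0.0
```

apply_moves(
  delta_pos=[
    [0, 0, 0],
    [0, 0, 0],
    [0, 0, 0],
    [0, 0, 0],
    [0, 0, 0],
    [0, 0, 0],
  ],
  twist=[0, 0, 0, 0, 0, 0],
  gripper=1.0,
  squeeze=15,
)

```text
t: 56.68
tool_pos: [0.4776, -0.0995, 0.0507]
orientation: [3.129, 0.284, 0.0]
force: [0.6, -1.3, 0.3]
opening: 0.0235
gripper_force: 15.0
```

apply_moves(
  delta_pos=[
    [0, 0, -1],
    [0, 0, -2],
    [0, 0, -4],
    [0, 0, -5],
    [0, 0, -5],
    [0, 0, 0],
    [0, 0, 0],
  ],
  twist=[0, 0, 0, 0, 0, 0, 0],
)

```text
t: 57.55
tool_pos: [0.4773, -0.0994, 0.2204]
orientation: [-3.129, -0.284, 0.0]
force: [0.4, -0.0, -1.2]
opening: 0.024
gripper_force: 15.0
```

```bash
python3 - <<'E'
from find import *
c=cam('wrist'); pickle.dump(c,open('l2.pkl','wb'))
print('pile',[ (z,circ(c,(.416,-.329,z),.030)) for z in(.082,.087)],proj(c,(.416,-.329,.087)))
rows([.416,-.329,.22],None,5)
E
```

```text
pile [(0.082, (array([ 0.4139, -0.3339]), np.float64(0.0312), 60, np.float64(1.03))), (0.087, (array([ 0.4163, -0.3294]), np.float64(0.0307), 60, np.float64(0.92)))] [472.31987124 293.81043815]
rows [[-2.0, 4.3, -0.0], [-2.0, 4.3, -0.0], [-2.0, 4.3, -0.0], [-2.0, 4.3, -0.0], [-2.0, 4.3, -0.0]] twist 0.0 | tcp [ 0.4767 -0.0992  0.2193] yaw 10.4 F [ 0.2 -0.1 -0.9] open 0.0239 t 57.6
```

apply_moves(
  delta_pos=[
    [-2.0, 4.3, 0],
    [-2.0, 4.3, 0],
    [-2.0, 4.3, 0],
    [-2.0, 4.3, 0],
    [-2.0, 4.3, 0],
    [0, 0, 0],
    [0, 0, 0],
    [0, 0, 0],
  ],
  twist=[0, 0, 0, 0, 0, 0, 0, 0],
)

```text
t: 58.6
tool_pos: [0.4179, -0.3277, 0.2198]
orientation: [-3.127, -0.285, 0.001]
force: [-0.1, 0.5, -1.4]
opening: 0.0237
gripper_force: 15.0
```

```bash
python3 - <<'E'
from find import *
c=cam('wrist'); pickle.dump(c,open('l3.pkl','wb'))
print('pile',[ (z,circ(c,(.416,-.329,z),.030)) for z in(.082,.087)],proj(c,(.416,-.329,.087)))
plan([.4158,-.329,.122])
E
```

```text
pile [(0.082, (array([ 0.4149, -0.3296]), np.float64(0.0303), 70, np.float64(0.29))), (0.087, (array([ 0.4162, -0.3294]), np.float64(0.0298), 70, np.float64(0.26)))] [281.10198531 207.83165909]
shift-then-turn [-0.24  0.09  9.81] turn-then-shift [-0.24  0.09  9.81] twist rad 0.0 tcp [ 0.4181 -0.3277  0.2201] yaw 10.4 q6 0.63
```

apply_moves(
  delta_pos=[
    [-0.2, 0.1, 3],
    [0, 0, 3],
    [0, 0, 1.8],
    [0, 0, 0],
    [0, 0, 0],
    [0, 0, 0],
  ],
  twist=[0, 0, 0, 0, 0, 0],
)

```text
t: 59.4
tool_pos: [0.4168, -0.3309, 0.1442]
orientation: [3.127, 0.284, 0.003]
force: [-0.1, -0.0, -1.9]
opening: 0.0236
gripper_force: 15.0
```

```bash
python3 - <<'E'
from find import *
c=cam('wrist'); plan([.4158,-.3294,.122]); print(circ(c,(.416,-.329,.0865),.030))
E
```

```text
shift-then-turn [-0.06 -0.16  2.2 ] turn-then-shift [-0.06 -0.16  2.2 ] twist rad 0.0 tcp [ 0.4167 -0.3309  0.144 ] yaw 10.4 q6 0.62
(array([ 0.4189, -0.3289]), np.float64(0.0276), 70, np.float64(2.68))
```

apply_moves(
  delta_pos=[
    [-0.1, -0.2, 0.4],
    [0, 0, 0.5],
    [0, 0, 0.5],
    [0, 0, 0.4],
    [0, 0, 0.2],
    [0, 0, 0],
    [0, 0, 0],
  ],
  twist=[0, 0, 0, 0, 0, 0, 0],
)

```text
t: 60.32
tool_pos: [0.4148, -0.3286, 0.1228]
orientation: [3.129, 0.284, 0.0]
force: [-0.8, 0.1, -1.3]
opening: 0.0236
gripper_force: 15.0
```

apply_moves(
  delta_pos=[
    [0, 0, 0.1],
    [0, 0, 0],
    [0, 0, 0],
  ],
  twist=[0, 0, 0],
)

```text
t: 60.7
tool_pos: [0.4149, -0.3286, 0.122]
orientation: [3.128, 0.284, 0.001]
force: [-0.2, 1.7, 1.4]
opening: 0.0235
gripper_force: 15.0
```

apply_moves(
  delta_pos=[
    [0, 0, 0],
    [0, 0, 0],
    [0, 0, 0],
    [0, 0, -1.5],
    [0, 0, -2],
    [0, 0, -4],
    [0, 0, -5],
    [0, 0, -5],
  ],
  twist=[0, 0, 0, 0, 0, 0, 0, 0],
  gripper=6.0,
)

```text
t: 61.7
tool_pos: [0.4145, -0.3284, 0.2994]
orientation: [3.128, 0.283, 0.001]
force: [1.0, 0.1, -0.6]
opening: 0.0599
gripper_force: 0.0
```

apply_moves(
  delta_pos=[
    [-3, -2, 0],
    [-3, -2, 0],
    [0, 0, 0],
    [0, 0, 0],
  ],
  twist=[0, 0, 0, 0],
)

```text
t: 62.2
tool_pos: [0.3489, -0.3003, 0.2976]
orientation: [3.127, 0.283, 0.002]
force: [0.4, -0.3, -0.1]
opening: 0.0598
gripper_force: 0.0
```

```bash
python3 - <<'E'
from find import *
c=cam('wrist'); pickle.dump(c,open('f1.pkl','wb')); print(proj(c,(.416,-.329,.1225)), np.round(robot.read_state()['tool_pos'],4))
for z in(.117,.1225,.128): print('knob',z,circ(c,(.4155,-.329,z),.012))
for z in(.082,.0865): print('rim',z,circ(c,(.416,-.329,z),.030))
from dial import comps
rs=[]
t,s=cam('top'),cam('side')
for k in(c,s,t):
    e=blob(k,woodmask(k),*proj(k,(.4155,-.329,.118)),8 if k['n']!='wrist' else 22,5); print(k['n'],proj(k,(.4155,-.329,.118)).round(1),e and (e[0].round(1),e[1],e[2]))
for e in comps(t).get('red',[]): print('top red',np.round(e,2),plane(t,e[0],e[1],.031).round(4))
E
```

```text
[321.173068   134.01227002] [ 0.3491 -0.3003  0.2973]
knob 0.117 (array([ 0.4155, -0.3301]), np.float64(0.0123), 72, np.float64(0.58))
knob 0.1225 (array([ 0.4156, -0.3295]), np.float64(0.0122), 72, np.float64(0.69))
knob 0.128 (array([ 0.4156, -0.3292]), np.float64(0.0123), 72, np.float64(0.97))
rim 0.082 (array([ 0.421 , -0.3246]), np.float64(0.0338), 68, np.float64(1.87))
rim 0.0865 (array([ 0.4203, -0.3249]), np.float64(0.0338), 68, np.float64(1.75))
wrist [320.5 134.3] (array([319.7, 134.1]), (24.739198684692383, 27.23577117919922), np.int32(537))
side [314.5 313.2] (array([313.7, 314.4]), (13.062614440917969, 13.954507827758789), np.int32(135))
top [385.4 244.6] (array([385. , 245.5]), (7.436795234680176, 8.523714065551758), np.int32(56))
top red [227.04 217.74   0.58  50.  ] [0.5155 0.1974 0.031 ]
```

The knob is centred on the pile at (0.4156, -0.3295) and level, and the dial hasn't moved. I'm handing in.

```bash
python3 -c "
from plant import robot
print(robot.close_job())"
```

```text
the job is handed in; nothing more can be done
None
```

I handed the job in with both tubes (green and black caps) in the yellow and blue stations, each with its own cup, the dial on the green mark and the cover back on the two cups left in the pile; I viewed 15 pictures, one over the limit of 14, and the hand-in gave no verdict.

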